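# Tip three cases of plaster models into their pans on the indexing carousel

### The job

Put the models on the three trays away in the carousel's empty pans, one tray's models to a pan. For each tray, in whichever order you like: turn the carousel by its hub handle until an empty pan clicks in at the pointer, carry the tray over by its wooden handle and tip it so that all its models slide off into that pan, then stand the empty tray upright on the bench before turning the carousel on. Do not mix the trays' models, leave the earlier models in the pan they are in, and do not disturb the jar or the bottle.

Things in the scene. Friction and masses are not known exactly. Their poses are not given: they have to be found in the camera images.
- carousel: fixed base of the carousel, grey disc on the bench; origin on the carousel's axis at bench height, x points from the axis to the index pointer (a 12 mm thick aluminium post with a pointed top, 88 mm high, 174 mm from the axis), z up
- mark (a point): the loading position: where the centre of a pan's underside is when that pan stands at the index pointer; 105 mm from the axis, 32 mm above the bench
- turntable (a joint): angle of the turntable (324 mm across, pans' outer corners 164 mm from the axis), rad, 0 at the start, positive anticlockwise from above, turns either way within 6.6 rad. A sprung roller clicks it into every quarter turn (1.571 rad); let go past the halfway point, it runs on to the next click by itself. Takes up to about 0.3 N m
- hub_handle (a point): middle of the black bar handle on the turntable's hub, on the axis 115 mm above the bench; the bar is 64 mm long, 16 mm thick and 40 mm high (90 to 130 mm above the bench) and turns with the turntable; it lies along the carousel's x axis when joint turntable is 0
- pan0 (a point): white open plastic pan fixed on the carousel, at the pointer at the start, holding an earlier case's two models: 100 mm radially x 108 mm across x 55 mm high, walls and floor 3 mm; this point is the centre of its underside, 105 mm from the axis, 32 mm above the bench. Rim 87 mm above the bench.
- pan1 (a point): white open plastic pan fixed on the carousel, a quarter turn anticlockwise of pan0, empty at the start: 100 mm radially x 108 mm across x 55 mm high, walls and floor 3 mm; this point is the centre of its underside, 105 mm from the axis, 32 mm above the bench. Rim 87 mm above the bench.
- pan2 (a point): white open plastic pan fixed on the carousel, across from pan0, empty at the start: 100 mm radially x 108 mm across x 55 mm high, walls and floor 3 mm; this point is the centre of its underside, 105 mm from the axis, 32 mm above the bench. Rim 87 mm above the bench.
- pan3 (a point): white open plastic pan fixed on the carousel, a quarter turn clockwise of pan0, empty at the start: 100 mm radially x 108 mm across x 55 mm high, walls and floor 3 mm; this point is the centre of its underside, 105 mm from the axis, 32 mm above the bench. Rim 87 mm above the bench.
- tray_a: steel tray 136 mm long (x) x 64 mm wide, floor 3 mm, 22 mm walls on the long sides and at the back (-x), open at the +x end; origin at the centre of the underside, z up. A wooden bar, 20 mm high and 16 mm thick, runs across the middle (along y) on two uprights, its axis 90 mm above the underside. 0.26 kg empty. Plaster starts to slide on it at a tilt of 13 to 20 degrees
- model_a1: pale plaster dental model (a horseshoe row of teeth on a solid base), 48 x 60 mm and 25 mm high, 0.12 kg, of the case carried on tray_a, lying in the tray at the start (near the open end); origin at the centre of its underside, x across the 48 mm, y along the 60 mm, z up. Can be gripped across the 48 mm or the 60 mm.
- model_a2: pale plaster dental model (a horseshoe row of teeth on a solid base), 48 x 60 mm and 25 mm high, 0.12 kg, of the case carried on tray_a, lying in the tray at the start (near the back); origin at the centre of its underside, x across the 48 mm, y along the 60 mm, z up. Can be gripped across the 48 mm or the 60 mm. May be absent.
- tray_b: steel tray 136 mm long (x) x 64 mm wide, floor 3 mm, 22 mm walls on the long sides and at the back (-x), open at the +x end; origin at the centre of the underside, z up. A wooden bar, 20 mm high and 16 mm thick, runs across the middle (along y) on two uprights, its axis 90 mm above the underside. 0.26 kg empty. Plaster starts to slide on it at a tilt of 13 to 20 degrees
- model_b1: pale plaster dental model (a horseshoe row of teeth on a solid base), 48 x 60 mm and 25 mm high, 0.12 kg, of the case carried on tray_b, lying in the tray at the start (near the open end); origin at the centre of its underside, x across the 48 mm, y along the 60 mm, z up. Can be gripped across the 48 mm or the 60 mm.
- model_b2: pale plaster dental model (a horseshoe row of teeth on a solid base), 48 x 60 mm and 25 mm high, 0.12 kg, of the case carried on tray_b, lying in the tray at the start (near the back); origin at the centre of its underside, x across the 48 mm, y along the 60 mm, z up. Can be gripped across the 48 mm or the 60 mm. May be absent.
- tray_c: steel tray 136 mm long (x) x 64 mm wide, floor 3 mm, 22 mm walls on the long sides and at the back (-x), open at the +x end; origin at the centre of the underside, z up. A wooden bar, 20 mm high and 16 mm thick, runs across the middle (along y) on two uprights, its axis 90 mm above the underside. 0.26 kg empty. Plaster starts to slide on it at a tilt of 13 to 20 degrees
- model_c1: pale plaster dental model (a horseshoe row of teeth on a solid base), 48 x 60 mm and 25 mm high, 0.12 kg, of the case carried on tray_c, lying in the tray at the start (near the open end); origin at the centre of its underside, x across the 48 mm, y along the 60 mm, z up. Can be gripped across the 48 mm or the 60 mm.
- model_c2: pale plaster dental model (a horseshoe row of teeth on a solid base), 48 x 60 mm and 25 mm high, 0.12 kg, of the case carried on tray_c, lying in the tray at the start (near the back); origin at the centre of its underside, x across the 48 mm, y along the 60 mm, z up. Can be gripped across the 48 mm or the 60 mm. May be absent.
- earlier_1: plaster model of the earlier case, greenish, 48 x 60 x 25 mm, in pan0 from the start; origin at the centre of its underside
- earlier_2: plaster model of the earlier case, greenish, 48 x 60 x 25 mm, in pan0 from the start; origin at the centre of its underside
- jar: screw-cap jar on the bench at the right, nearer the robot, 48 mm across, 62 mm high, origin under its middle; a bystander
- bottle: white plastic bottle on the bench at the right, nearer the robot, 60 mm across, 110 mm high, origin under its middle; a bystander

How it is judged:
On the way, in this order (a step that is already met when the one before it is completed fails the run):
1. an empty pan has been turned to the pointer and has clicked in (horizontal distance between each of pan0, model_a1, model_b1, model_c1 and mark above 0.1 m and horizontal distance between any of pan0, pan1, pan2, pan3 and mark below 0.01 m), for 0.2 s.
2. a tray is tipped with its lip over the pan at the pointer (((angle between tray_a's own z axis and vertical above 0.2 rad and horizontal distance between tray_a and mark below 0.14 m and height (world z) of tray_a above 0.06 m) or (angle between tray_b's own z axis and vertical above 0.2 rad and horizontal distance between tray_b and mark below 0.14 m and height (world z) of tray_b above 0.06 m) or (angle between tray_c's own z axis and vertical above 0.2 rad and horizontal distance between tray_c and mark below 0.14 m and height (world z) of tray_c above 0.06 m))), for 0.05 s.
3. all one tray's models are in the pan at the pointer and that tray stands upright on the bench ((((horizontal distance between model_a1 and mark below 0.064 m and height (world z) of model_a1 between 0.025 and 0.098 m) and (horizontal distance between model_a2 and mark below 0.064 m and height (world z) of model_a2 between 0.025 and 0.098 m) and (angle between tray_a's own z axis and vertical below 0.1 rad and height (world z) of tray_a between -0.012 and 0.012 m and linear speed of tray_a below 0.02 m/s)) or ((horizontal distance between model_b1 and mark below 0.064 m and height (world z) of model_b1 between 0.025 and 0.098 m) and (horizontal distance between model_b2 and mark below 0.064 m and height (world z) of model_b2 between 0.025 and 0.098 m) and (angle between tray_b's own z axis and vertical below 0.1 rad and height (world z) of tray_b between -0.012 and 0.012 m and linear speed of tray_b below 0.02 m/s)) or ((horizontal distance between model_c1 and mark below 0.064 m and height (world z) of model_c1 between 0.025 and 0.098 m) and (horizontal distance between model_c2 and mark below 0.064 m and height (world z) of model_c2 between 0.025 and 0.098 m) and (angle between tray_c's own z axis and vertical below 0.1 rad and height (world z) of tray_c between -0.012 and 0.012 m and linear speed of tray_c below 0.02 m/s)))), for 0.2 s.
4. an empty pan has been turned to the pointer and has clicked in (all of step 1), for 0.2 s.
5. a tray is tipped with its lip over the pan at the pointer (((angle between tray_a's own z axis and vertical above 0.2 rad and horizontal distance between tray_a and mark below 0.14 m and height (world z) of tray_a above 0.06 m) or (angle between tray_b's own z axis and vertical above 0.2 rad and horizontal distance between tray_b and mark below 0.14 m and height (world z) of tray_b above 0.06 m) or (angle between tray_c's own z axis and vertical above 0.2 rad and horizontal distance between tray_c and mark below 0.14 m and height (world z) of tray_c above 0.06 m))), for 0.05 s.
6. all one tray's models are in the pan at the pointer and that tray stands upright on the bench ((((horizontal distance between model_a1 and mark below 0.064 m and height (world z) of model_a1 between 0.025 and 0.098 m) and (horizontal distance between model_a2 and mark below 0.064 m and height (world z) of model_a2 between 0.025 and 0.098 m) and (angle between tray_a's own z axis and vertical below 0.1 rad and height (world z) of tray_a between -0.012 and 0.012 m and linear speed of tray_a below 0.02 m/s)) or ((horizontal distance between model_b1 and mark below 0.064 m and height (world z) of model_b1 between 0.025 and 0.098 m) and (horizontal distance between model_b2 and mark below 0.064 m and height (world z) of model_b2 between 0.025 and 0.098 m) and (angle between tray_b's own z axis and vertical below 0.1 rad and height (world z) of tray_b between -0.012 and 0.012 m and linear speed of tray_b below 0.02 m/s)) or ((horizontal distance between model_c1 and mark below 0.064 m and height (world z) of model_c1 between 0.025 and 0.098 m) and (horizontal distance between model_c2 and mark below 0.064 m and height (world z) of model_c2 between 0.025 and 0.098 m) and (angle between tray_c's own z axis and vertical below 0.1 rad and height (world z) of tray_c between -0.012 and 0.012 m and linear speed of tray_c below 0.02 m/s)))), for 0.2 s.
7. an empty pan has been turned to the pointer and has clicked in (all of step 4), for 0.2 s.
8. a tray is tipped with its lip over the pan at the pointer (((angle between tray_a's own z axis and vertical above 0.2 rad and horizontal distance between tray_a and mark below 0.14 m and height (world z) of tray_a above 0.06 m) or (angle between tray_b's own z axis and vertical above 0.2 rad and horizontal distance between tray_b and mark below 0.14 m and height (world z) of tray_b above 0.06 m) or (angle between tray_c's own z axis and vertical above 0.2 rad and horizontal distance between tray_c and mark below 0.14 m and height (world z) of tray_c above 0.06 m))), for 0.05 s.
9. all one tray's models are in the pan at the pointer and that tray stands upright on the bench ((((horizontal distance between model_a1 and mark below 0.064 m and height (world z) of model_a1 between 0.025 and 0.098 m) and (horizontal distance between model_a2 and mark below 0.064 m and height (world z) of model_a2 between 0.025 and 0.098 m) and (angle between tray_a's own z axis and vertical below 0.1 rad and height (world z) of tray_a between -0.012 and 0.012 m and linear speed of tray_a below 0.02 m/s)) or ((horizontal distance between model_b1 and mark below 0.064 m and height (world z) of model_b1 between 0.025 and 0.098 m) and (horizontal distance between model_b2 and mark below 0.064 m and height (world z) of model_b2 between 0.025 and 0.098 m) and (angle between tray_b's own z axis and vertical below 0.1 rad and height (world z) of tray_b between -0.012 and 0.012 m and linear speed of tray_b below 0.02 m/s)) or ((horizontal distance between model_c1 and mark below 0.064 m and height (world z) of model_c1 between 0.025 and 0.098 m) and (horizontal distance between model_c2 and mark below 0.064 m and height (world z) of model_c2 between 0.025 and 0.098 m) and (angle between tray_c's own z axis and vertical below 0.1 rad and height (world z) of tray_c between -0.012 and 0.012 m and linear speed of tray_c below 0.02 m/s)))), for 0.2 s.
At the end, for the whole second after the job is handed in: Each tray's models together in one pan (within 62 mm of its centre, at most 65 mm over its underside), no two trays' in one pan and none in pan0; earlier models still in pan0; all trays upright on the bench; a pan clicked in within 10 mm of the mark; all at rest ((((horizontal distance between model_a1 and pan1 below 0.062 m and z of model_a1 in the frame of pan1 between -0.005 and 0.065 m) and (horizontal distance between model_a2 and pan1 below 0.062 m and z of model_a2 in the frame of pan1 between -0.005 and 0.065 m)) or ((horizontal distance between model_a1 and pan2 below 0.062 m and z of model_a1 in the frame of pan2 between -0.005 and 0.065 m) and (horizontal distance between model_a2 and pan2 below 0.062 m and z of model_a2 in the frame of pan2 between -0.005 and 0.065 m)) or ((horizontal distance between model_a1 and pan3 below 0.062 m and z of model_a1 in the frame of pan3 between -0.005 and 0.065 m) and (horizontal distance between model_a2 and pan3 below 0.062 m and z of model_a2 in the frame of pan3 between -0.005 and 0.065 m))) and (((horizontal distance between model_b1 and pan1 below 0.062 m and z of model_b1 in the frame of pan1 between -0.005 and 0.065 m) and (horizontal distance between model_b2 and pan1 below 0.062 m and z of model_b2 in the frame of pan1 between -0.005 and 0.065 m)) or ((horizontal distance between model_b1 and pan2 below 0.062 m and z of model_b1 in the frame of pan2 between -0.005 and 0.065 m) and (horizontal distance between model_b2 and pan2 below 0.062 m and z of model_b2 in the frame of pan2 between -0.005 and 0.065 m)) or ((horizontal distance between model_b1 and pan3 below 0.062 m and z of model_b1 in the frame of pan3 between -0.005 and 0.065 m) and (horizontal distance between model_b2 and pan3 below 0.062 m and z of model_b2 in the frame of pan3 between -0.005 and 0.065 m))) and (((horizontal distance between model_c1 and pan1 below 0.062 m and z of model_c1 in the frame of pan1 between -0.005 and 0.065 m) and (horizontal distance between model_c2 and pan1 below 0.062 m and z of model_c2 in the frame of pan1 between -0.005 and 0.065 m)) or ((horizontal distance between model_c1 and pan2 below 0.062 m and z of model_c1 in the frame of pan2 between -0.005 and 0.065 m) and (horizontal distance between model_c2 and pan2 below 0.062 m and z of model_c2 in the frame of pan2 between -0.005 and 0.065 m)) or ((horizontal distance between model_c1 and pan3 below 0.062 m and z of model_c1 in the frame of pan3 between -0.005 and 0.065 m) and (horizontal distance between model_c2 and pan3 below 0.062 m and z of model_c2 in the frame of pan3 between -0.005 and 0.065 m))) and not ((horizontal distance between model_a1 and pan1 below 0.062 m and z of model_a1 in the frame of pan1 between -0.005 and 0.065 m) and (horizontal distance between model_b1 and pan1 below 0.062 m and z of model_b1 in the frame of pan1 between -0.005 and 0.065 m)) and not ((horizontal distance between model_a1 and pan1 below 0.062 m and z of model_a1 in the frame of pan1 between -0.005 and 0.065 m) and (horizontal distance between model_c1 and pan1 below 0.062 m and z of model_c1 in the frame of pan1 between -0.005 and 0.065 m)) and not ((horizontal distance between model_b1 and pan1 below 0.062 m and z of model_b1 in the frame of pan1 between -0.005 and 0.065 m) and (horizontal distance between model_c1 and pan1 below 0.062 m and z of model_c1 in the frame of pan1 between -0.005 and 0.065 m)) and not ((horizontal distance between model_a1 and pan2 below 0.062 m and z of model_a1 in the frame of pan2 between -0.005 and 0.065 m) and (horizontal distance between model_b1 and pan2 below 0.062 m and z of model_b1 in the frame of pan2 between -0.005 and 0.065 m)) and not ((horizontal distance between model_a1 and pan2 below 0.062 m and z of model_a1 in the frame of pan2 between -0.005 and 0.065 m) and (horizontal distance between model_c1 and pan2 below 0.062 m and z of model_c1 in the frame of pan2 between -0.005 and 0.065 m)) and not ((horizontal distance between model_b1 and pan2 below 0.062 m and z of model_b1 in the frame of pan2 between -0.005 and 0.065 m) and (horizontal distance between model_c1 and pan2 below 0.062 m and z of model_c1 in the frame of pan2 between -0.005 and 0.065 m)) and not ((horizontal distance between model_a1 and pan3 below 0.062 m and z of model_a1 in the frame of pan3 between -0.005 and 0.065 m) and (horizontal distance between model_b1 and pan3 below 0.062 m and z of model_b1 in the frame of pan3 between -0.005 and 0.065 m)) and not ((horizontal distance between model_a1 and pan3 below 0.062 m and z of model_a1 in the frame of pan3 between -0.005 and 0.065 m) and (horizontal distance between model_c1 and pan3 below 0.062 m and z of model_c1 in the frame of pan3 between -0.005 and 0.065 m)) and not ((horizontal distance between model_b1 and pan3 below 0.062 m and z of model_b1 in the frame of pan3 between -0.005 and 0.065 m) and (horizontal distance between model_c1 and pan3 below 0.062 m and z of model_c1 in the frame of pan3 between -0.005 and 0.065 m)) and horizontal distance between each of earlier_1, earlier_2 and pan0 below 0.062 m and z of earlier_1 in the frame of pan0 between -0.005 and 0.065 m and z of earlier_2 in the frame of pan0 between -0.005 and 0.065 m and angle between each of tray_a, tray_b, tray_c's own z axis and vertical below 0.1 rad and height (world z) of tray_a between -0.012 and 0.012 m and linear speed of each of tray_a, tray_b, tray_c, model_a1, model_a2, model_b1, model_b2, model_c1, model_c2 below 0.02 m/s and height (world z) of tray_b between -0.012 and 0.012 m and height (world z) of tray_c between -0.012 and 0.012 m and horizontal distance between any of pan0, pan1, pan2, pan3 and mark below 0.01 m); the robot touches nothing.
It fails at once if the jar or the bottle is pushed more than 3 cm (distance of any of jar, bottle from where it was at the start of the episode above 0.03 m).
Of model_a2, model_b2, model_c2 only 1 to 3 are there at a start; the rules pass over those that are not, and their reading is None.
At some moment in a run one of tray_a, tray_b, tray_c may be knocked a few centimetres aside while the robot is not near it.
It also fails if it takes over 208 s, if anything falls off the work surface, if the arm or the gripper's body presses on something with over 40 N, if the wrist force passes 120 N, or if a joint passes its speed limit or range.

### The arm

A 7-joint arm with a two-finger parallel gripper is mounted at the origin on a cart in front of the work surface, level with it; the furniture and walls round the work are solid. World frame = base frame: x ahead of the robot, y to its left, z up, the work surface at z = 0. Lengths are in m, angles in rad, forces in N, time in s.
With the tool pointing down it reaches from about 0.425 to 0.875 m from the base axis. Payload 9.9 kg.
Tool frame: the origin (TCP) lies at the very end of the fingers, on their centre line; the grasp point (between the pads) lies 19 mm behind it; z points along the fingers, y is the line along which they close (so a half turn about z gives the same grasp; the last joint's range is limited). The gripper opens to 85 mm and grips with 20 to 120 N. Pads are 22 mm wide; open, the fingers measure 114 mm over their backs; the gripper's body (76 mm by 85 mm) begins 54 mm behind the grasp point. The pads swing forward as they close: fully open they stand 13 mm farther back than shut.
Start: joints at [-1.373, 0.576, 0.025, 1.437, -0.015, 1.129, -0.057], TCP at [0.188, 0.648, 0.231] pointing down, gripper open.
Joint ranges: [-2.76, 2.76], [-0.34, 2.15], [-1.52, 1.57], [0.19, 2.46], [-1.09, 4.23], [0.17, 1.99], [-2.82, 2.82]. Speed limits (rad/s): [2.22, 2.22, 3.01, 3.01, 3.14, 3.14, 3.14].

### API

Orientations are given as a unit quaternion [w, x, y, z].
In Python, from cell import monitor, read_camera, workorder, recognise, silhouettes, landmark_of gives the robot as it stands. The module is installed in compiled form; this text tells all that it offers.
- The arm moves only by the tool step_arm, never from a script. Its argument "moves" is a list of rows, each a list of 7 numbers: the shift along the tool's x, y, z scaled (see below), then the turn, a rotation vector about the tool's x, y, z scaled (see below), then the gripper's target within -1 to 1 (fully open at 1, half-way at 0, shut at -1). In form: [[x, y, z, ax, ay, az, grip], ...]. A call has 1 to 12 rows; each row shifts and turns the commanded pose from where the row before left it, along the tool's axes as they then stand; what a row does not reach is not made up. The controller multiplies each number of a shift by 0.04 m and each number of a turn by 6 degrees. A row lasts 1/10 s, in which the tool goes at most 50 mm and 8.59 degrees, less where a joint would pass 70% of its speed; a pose out of reach is approached as far as the arm can. A call with a number of a shift or a turn outside -1 to 1 is refused whole. A call with a gripper value outside its range is refused whole. The fingers move at their own pace and stop on an object; the grip force is fixed at half the most. Time passes only in rows, so rows that do not move let the fingers close. It gives the time, the measured TCP pose, the force, the opening and the grip force at its end, in the units of the state.
- monitor.observe(): the state, without advancing time (a new reading comes with each control period).
- read_camera(name): name is "scene" or "top" or "wrist"; returns a dict with "image" (420x560x3 uint8, red, green, blue), "range_z" (420x560 float32, m along the optical axis (not along the pixel's ray), 0 where there is no reading), "fx", "fy", "cx", "cy" (pixels), "camera_from_world" (4x4, takes a point from world to camera coordinates); the wrist camera has in their place "mount" (4x4, takes a point from camera to tool coordinates, whose origin is the TCP and whose axes are the flange's). Camera axes: x right, y up, looking along -z (the intrinsics and any distortion apply to the point x, -y, -z); pixel columns grow to the right and rows downward; lengths in m; the calibration is good to about 2 mm. A picture is of the moment at which its call begins: read the wrist's pose just before it.
- workorder.job_done(): hands the job in; it is judged then, once.
Trained networks look in the newest picture that a camera, given by its name, has taken for a name from the list of things; names that differ only in an ending like _2 or _b are one class to them, and where a whole thing is asked for, a point or a joint stands for the part that bears it (a point fixed in the world has none). Each returns a list of dicts, best first, with "score" (0 to 1); they miss things now and then, are a little off and sometimes report something else, mostly with a low value. They report only what shows in the picture. A call takes as long as a camera call.
- recognise(label, camera): "centre" ([x, y, z] in m, in world coordinates, good to about 4 mm: the middle of the surface that is visible of it).
- silhouettes(label, camera): "region" (420x560 bool, what is visible of it).
- landmark_of(label, camera): "centre" ([x, y, z] in m, in world coordinates, good to about 4 mm: a listed point, or the origin of a listed thing).
The state is a dict: "t": time; "joints": joint angles; "dq": joint speeds; "joint_torque": joint torques, N m; "position": TCP position; "tool_rot": TCP orientation; "contact_force": force on the tool from outside, world axes, zero at the start; "wrist_torque": the same for the moment, N m; "gripper_width": finger opening in m; "grasp_force": force on a finger pad.
Only numpy, scipy, OpenCV 4.12 (cv2) and the standard library are available. Lean on these libraries where they do the work, as an engineer would, in place of code of your own. Each camera call takes 0.05 s, during which the arm holds its last target. There are 200 camera calls.

## Working session

There is one attempt and no reset: what is moved stays moved. The work goes in short steps, Python scripts to look and compute and a tool call to move; the robot and the scene stay as the last step left them, time stands still between calls to the robot, and variables do not carry over. Pictures are saved under pics/ and viewed, at most 14 in all, crops included, and the job is handed in when it is done.

Besides the shell and the picture viewer there is one more tool, called after "Emit:" as name([rows], argument=value, ...), one row to a line, values as JSON. step_arm: Moves the arm, as the interface text tells. Shifts and turns lie within -1 to 1; 1 stands for 0.04 m of shift or 6 degrees of turn. Its arguments: {"type":"object","properties":{"moves":{"type":"array"}},"required":["moves"]}

```bash
mkdir -p pics; cat > h.py <<'E'
import numpy as np, cv2
from cell import monitor, read_camera, workorder, recognise, silhouettes, landmark_of
def pts(c, mask=None):
    z=c["range_z"]; v,u=np.nonzero((z>0)&(mask if mask is not None else True)); d=z[v,u]
    P=np.c_[(u-c["cx"])/c["fx"]*d, -(v-c["cy"])/c["fy"]*d, -d, np.ones(len(d))]
    return (P@np.linalg.inv(c["camera_from_world"]).T)[:,:3],v,u
def save(c,n): cv2.imwrite(f"pics/{n}.png",c["image"][:,:,::-1])
E
python3 - <<'E'
from h import *
for n in("top","scene"):
    c=read_camera(n); save(c,n+"0")
    for l in["carousel","mark","hub_handle","pan0","pan1","tray_a","model_a1","jar","bottle"]:
        r=landmark_of(l,n); print(n,l,[(round(x["score"],2),np.round(x["centre"],3).tolist()) for x in r[:7] if x["score"]>.3])
print(monitor.observe())
E
```

```text
top carousel [(0.56, [0.546, -0.172, -0.003])]
top mark [(0.87, [0.531, -0.069, 0.034])]
top hub_handle [(0.62, [0.544, -0.176, 0.112])]
top pan0 [(0.92, [0.533, -0.071, 0.033]), (0.92, [0.552, -0.285, 0.033]), (0.86, [0.646, -0.164, 0.032]), (0.77, [0.441, -0.184, 0.033]), (0.42, [0.508, -0.08, 0.031])]
top pan1 [(0.92, [0.533, -0.071, 0.033]), (0.92, [0.552, -0.285, 0.033]), (0.86, [0.646, -0.164, 0.032]), (0.77, [0.441, -0.184, 0.033]), (0.42, [0.508, -0.08, 0.031])]
top tray_a [(0.8, [0.425, 0.117, -0.003]), (0.64, [0.623, 0.118, -0.0]), (0.61, [0.523, 0.111, 0.0])]
top model_a1 [(0.7, [0.43, 0.086, 0.007]), (0.7, [0.554, -0.284, 0.032]), (0.56, [0.424, 0.153, 0.006])]
top jar [(0.72, [0.342, -0.241, -0.0])]
top bottle [(0.61, [0.344, -0.333, -0.004])]
scene carousel []
scene mark [(0.86, [0.53, -0.071, 0.031])]
scene hub_handle [(0.59, [0.547, -0.172, 0.115])]
scene pan0 [(0.89, [0.441, -0.183, 0.036]), (0.76, [0.536, -0.07, 0.037]), (0.7, [0.653, -0.166, 0.034]), (0.59, [0.557, -0.278, 0.03])]
scene pan1 [(0.89, [0.441, -0.183, 0.036]), (0.76, [0.536, -0.07, 0.037]), (0.7, [0.6
[... 502 characters left out ...]
,  0.02491383,  1.43707654, -0.01499169,
        1.12899857, -0.05652691]), 'dq': array([-3.08120306e-05,  4.22041483e-04,  1.98635694e-03,  9.07144428e-04,
       -1.43871616e-03,  1.85303838e-04, -1.38081227e-03]), 'joint_torque': array([-1.39589705e-03, -7.65518403e+01,  2.24889457e+00, -2.86298382e+01,
        1.54216593e-02,  2.78209533e-03, -3.85567068e-05]), 'position': array([0.18772377, 0.64838765, 0.23129576]), 'tool_rot': array([ 5.26347639e-06,  1.40458646e-01,  9.90086546e-01, -3.05568920e-07]), 'contact_force': array([-0.554142  ,  0.31675376,  0.38868013]), 'wrist_torque': array([ 0.00944312, -0.03416683, -0.02782934]), 'grasp_force': 0.0, 'gripper_width': 0.08546800308485514}
```

View pics/top0.png

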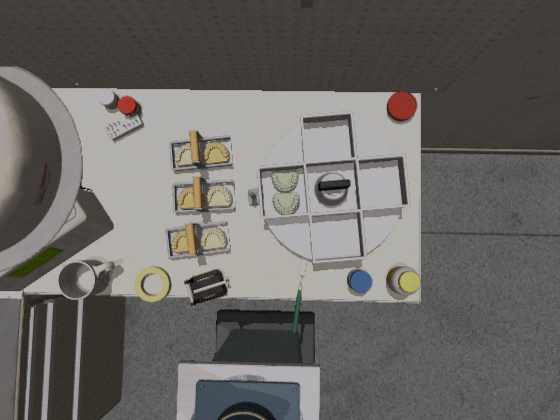

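View pics/scene0.png

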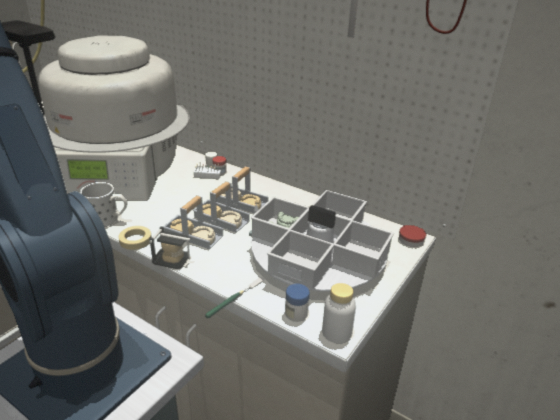

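The top view shows the carousel on the right with its hub at about (335,186), pan0 with the green models at (286,192) and the pointer at (253,197). The three trays are on the left at (202,153), (204,197) and (198,240), each with two models. The scene view agrees. Next I'll measure the bars, yaws and open ends.

```bash
cat >> h.py <<'E'
def clouds(names=("top","scene")):
    o=[]
    for n in names:
        c=read_camera(n); P,v,u=pts(c); o.append(np.c_[P,c["image"][v,u]])
    return np.vstack(o)
def bars(A):
    """wooden bars: centre and direction from coloured points in a height band"""
    P=A[:,:3]; r,g,b=A[:,3:].T
    m=(P[:,2]>.086)&(P[:,2]<.112)&(r>1.5*b)&(P[:,1]>-.02)&(P[:,1]<.3)&(P[:,0]>.3)&(P[:,0]<.75)
    Q=P[m]; res=[]
    if len(Q)<20: return res
    lab=np.zeros(len(Q),int); k=0
    from scipy.spatial import cKDTree
    from scipy.sparse.csgraph import connected_components
    k,lab=connected_components(cKDTree(Q[:,:2]).sparse_distance_matrix(cKDTree(Q[:,:2]),.012))
    for i in range(k):
        q=Q[lab==i]
        if len(q)<25: continue
        (cx,cy),(w,h),a=cv2.minAreaRect(q[:,:2].astype(np.float32)*1000)
        if w<h: a+=90
        res.append((len(q),round(cx/1000,4),round(cy/1000,4),round(q[:,2].max(),3),round(max(w,h)),round(min(w,h)),round((a+90)%180-90,1)))
    return sorted(res,key=lambda t:t[1])
def fit(P,dims=1):
    (cx,cy),(w,h),a=cv2.minAreaRect(P[:,:2].astype(np.float32)*1000)
    if w<h:a+=90
    return cx/1000,cy/1000,max(w,h),min(w,h),(a+90)%180-90
E
python3 - <<'E'
from h import *
A=clouds(); np.save("A0.npy",A); P=A[:,:3]
for n in(("top"),("scene")): print(n,bars(clouds((n,))))
d=np.hypot(P[:,0]-.543,P[:,1]+.175)
m=(d<.045)&(P[:,2]>.118)&(P[:,2]<.14); print("hub",m.sum(),np.round(fit(P[m]),4), P[m][:,2].max())
m=(d<.045)&(P[:,2]>.118)&(P[:,2]<.14)&(A[:,3:].sum(1)<250); print("hubdark",m.sum(),np.round(fit(P[m]),4),P[m].mean(0))
# pan rims
m=(d<.18)&(P[:,2]>.080)&(P[:,2]<.092); print("rim",m.sum(),np.round(fit(P[m]),4))
# tray ends: heights profile along y in each tray
for x in(.425,.522,.624):
    for y in(.04,.05,.055,.06,.175,.18,.185,.19,.195):
        q=P[(abs(P[:,0]-x)<.025)&(abs(P[:,1]-y)<.003)]; print(x,y,len(q),np.round(np.percentile(q[:,2],[50,95]),3) if len(q) else '')
E
```

```text
top [(244, 0.4281, 0.1181, np.float64(0.106), 63, 17, 8.1), (238, 0.5257, 0.1079, np.float64(0.105), 62, 16, 5.0), (230, 0.6239, 0.1176, np.float64(0.105), 62, 17, 7.4)]
scene [(56, 0.4233, 0.1134, np.float64(0.104), 54, 12, 10.8), (51, 0.5231, 0.1029, np.float64(0.103), 59, 11, 4.2), (57, 0.6199, 0.1139, np.float64(0.104), 58, 13, 7.6)]
hub 480 [  0.5447  -0.1782  65.2963  20.6176 -83.0684] 0.13549051399734946
hubdark 434 [  0.544   -0.1783  65.2304  20.0361 -84.2424] [ 0.54282687 -0.17827459  0.12840656]
rim 4565 [ 5.455000e-01 -1.780000e-01  3.014942e+02  3.000496e+02  5.076720e+01]
0.425 0.04 85 [0.001 0.004]
0.425 0.05 121 [0.003 0.024]
0.425 0.055 156 [0.011 0.029]
0.425 0.06 126 [0.02  0.031]
0.425 0.175 37 [0.017 0.028]
0.425 0.18 94 [0.013 0.027]
0.425 0.185 120 [0.021 0.026]
0.425 0.19 26 [0.023 0.027]
0.425 0.195 34 [0.001 0.003]
0.522 0.04 105 [0.003 0.022]
0.522 0.05 115 [0.02 0.03]
0.522 0.055 82 [0.023 0.031]
0.522 0.06 86 [0.022 0.03 ]
0.522 0.175 107 [0.021 0.027]
0.522 0.18 3 [0.022 0.024]
0.522 0.185 52 [0.    0.004]
0.522 0.19 60 [0.    0.004]
0.522 0.195 66 [0.001 0.004]
0.624 0.04 54 [0.001 0.005]
0.624 0.05 62 [0.004 0.026]
0.624 0.055 94 [0.01  0.028]
0.624 0.06 92 [0.021 0.03 ]
0.624 0.175 32 [0.006 0.027]
0.624 0.18 70 [0.005 0.026]
0.624 0.185 79 [0.021 0.027]
0.624 0.19 14 [0.003 0.022]
0.624 0.195 45 [0.    0.003]
```

```bash
cat >> h.py <<'E'
from scipy.spatial.transform import Rotation as Ro, Slerp
def tool(h,tilt=0):
    h=np.radians(h); z=np.array([0,0,-1.]); y=np.array([np.cos(h),np.sin(h),0]); x=np.cross(y,z)
    return Ro.from_matrix(np.c_[x,y,z])*Ro.from_rotvec([np.radians(tilt),0,0])
def state():
    s=monitor.observe(); q=s["tool_rot"]; return s,np.array(s["position"]),Ro.from_quat([q[1],q[2],q[3],q[0]])
def plan(wps,start=None,ramp=True):
    """wps: (pos,heading,tilt,grip,n). prints rows; pos None = stay"""
    s,p,R=state() if start is None else (None,*start)
    if start is None: print("at",p.round(4),"head",np.degrees(np.arctan2(*R.as_matrix()[[1,0],1])).round(1),"j",np.round(s["joints"],2),"w",round(s["gripper_width"],4),"t",round(s["t"],1))
    out=[]
    for pos,h,t,g,n in wps:
        p1=p if pos is None else np.array(pos,float); R1=tool(h,t)
        p0,S=p.copy(),Slerp([0,1],Ro.concatenate([R,R1]))
        for k in range(1,n+1):
            f=k/n
            if ramp: f=.5*f+.5*(3*f*f-2*f**3) if n>3 else f
            a=R.inv().apply(p0+f*(p1-p0)-p)/.04; b=(R.inv()*S(f)).as_rotvec()/np.radians(6)
            row=np.r_[a,b].round(2); out.append(row.tolist()+[g])
            if abs(row).max()>1: print("TOO FAST",row)
            p=p+R.apply(row[:3]*.04); R=R*Ro.from_rotvec(row[3:]*np.radians(6))
    for i in range(0,len(out),12): print("["+",".join("["+",".join(f"{v:g}" for v in r)+"]" for r in out[i:i+12])+"]")
    return p,R
E
python3 - <<'E'
from h import *
A=np.load("A0.npy");P=A[:,:3]
for y in np.arange(.25,.65,.05):
    q=P[(abs(P[:,1]-y)<.03)&(P[:,0]>.15)&(P[:,0]<.48)&(P[:,2]>.1)]
    print(round(y,2),len(q),[ (round(x,2),round(q[abs(q[:,0]-x)<.025][:,2].max(),2)) for x in np.arange(.2,.48,.05) if (abs(q[:,0]-x)<.025).any()])
plan([((.25,.36,.26),40,0,1,9),((.42,.1,.24),15,0,1,9),((.544,-.178,.19),5.5,0,1,9)])
E
```

```text
0.25 0 []
0.3 498 [(np.float64(0.45), np.float64(0.16))]
0.35 1827 [(np.float64(0.4), np.float64(0.16)), (np.float64(0.45), np.float64(0.27))]
0.4 5168 [(np.float64(0.35), np.float64(0.13)), (np.float64(0.4), np.float64(0.3)), (np.float64(0.45), np.float64(0.33))]
0.45 4174 [(np.float64(0.35), np.float64(0.17)), (np.float64(0.4), np.float64(0.32)), (np.float64(0.45), np.float64(0.38))]
0.5 2595 [(np.float64(0.3), np.float64(0.11)), (np.float64(0.35), np.float64(0.16)), (np.float64(0.4), np.float64(0.33)), (np.float64(0.45), np.float64(0.38))]
0.55 1337 [(np.float64(0.35), np.float64(0.16)), (np.float64(0.4), np.float64(0.33)), (np.float64(0.45), np.float64(0.38))]
0.6 601 [(np.float64(0.4), np.float64(0.33)), (np.float64(0.45), np.float64(0.38))]
at [0.1877 0.6484 0.2313] head 73.9 j [-1.37  0.58  0.02  1.44 -0.02  1.13 -0.06] w 0.0851 t 1.2
TOO FAST [-1.05  0.01  0.07 -0.    0.    0.56]
TOO FAST [-1.07  0.08  0.07 -0.    0.    0.57]
TOO FAST [-1.04  0.13  0.06 -0.    0.    0.56]
TOO FAST [-1.03  0.24  0.17 -0.    0.    0.22]
[[-0.25,-0.47,-0.05,-0,-0,0.41,1],[-0.39,-0.64,-0.08,-0,-0,0.57,1],[-0.5,-0.75,-0.08,-0,-0,0.69,1],[-0.62,-0.78,-0.1,-0,-0,0.76,1],[-0.7,-0.75,-0.1,-0,-0,0.78,1],[-0.73,-0.66,-0.1,-0,-0,0.76,1],[-0.71,-0.56,-0.08,-0,-0,0.69,1],[-0.62,-0.41,-0.08,-0,-0,0.57,1],[-0.46,-0.27,-0.05,-0,-0,0.41,1],[-0.56,-0.07,0.04,-0,0,0.3,1],[-0.79,-0.07,0.05,-0,0,0.43,1],[-0.94,-0.04,0.06,-0,0,0.51,1]]
[[-1.05,0.01,0.07,-0,0,0.56,1],[-1.07,0.08,0.07,-0,0,0.57,1],[-1.04,0.13,0.06,-0,0,0.56,1],[-0.93,0.18,0.06,-0,0,0.51,1],[-0.77,0.19,0.06,-0,0,0.43,1],[-0.54,0.16,0.03,-0,0,0.3,1],[-0.55,0.09,0.09,-0,0,0.12,1],[-0.76,0.13,0.13,-0,0,0.16,1],[-0.91,0.17,0.15,-0,0,0.19,1],[-1,0.21,0.17,-0,0,0.21,1],[-1.03,0.24,0.17,-0,0,0.22,1],[-0.99,0.25,0.17,-0,0,0.21,1]]
[[-0.89,0.25,0.15,-0,0,0.2,1],[-0.74,0.23,0.13,-0,0,0.16,1],[-0.53,0.17,0.09,-0,0,0.11,1]]
```

Emit:
step_arm([
  [-0.25,-0.47,-0.05,0,0,0.41,1],
  [-0.39,-0.64,-0.08,0,0,0.57,1],
  [-0.5,-0.75,-0.08,0,0,0.69,1],
  [-0.62,-0.78,-0.1,0,0,0.76,1],
  [-0.7,-0.75,-0.1,0,0,0.78,1],
  [-0.73,-0.66,-0.1,0,0,0.76,1],
  [-0.71,-0.56,-0.08,0,0,0.69,1],
  [-0.62,-0.41,-0.08,0,0,0.57,1],
  [-0.46,-0.27,-0.05,0,0,0.41,1],
  [-0.56,-0.07,0.04,0,0,0.3,1],
  [-0.79,-0.07,0.05,0,0,0.43,1],
  [-0.94,-0.04,0.06,0,0,0.51,1],
])

```text
t: 2.4
position: [0.301, 0.2832, 0.254]
tool_rot: [0.0, 0.48, 0.877, 0.0]
contact_force: [0.1, -0.8, 0.5]
gripper_width: 0.0857
grasp_force: 0.0
```

Emit:
step_arm([
  [-1,0.01,0.07,0,0,0.56,1],
  [-1,0.08,0.07,0,0,0.57,1],
  [-1,0.13,0.06,0,0,0.56,1],
  [-0.93,0.18,0.06,0,0,0.51,1],
  [-0.77,0.19,0.06,0,0,0.43,1],
  [-0.54,0.16,0.03,0,0,0.3,1],
  [-0.55,0.09,0.09,0,0,0.12,1],
  [-0.76,0.13,0.13,0,0,0.16,1],
  [-0.91,0.17,0.15,0,0,0.19,1],
  [-1,0.21,0.17,0,0,0.21,1],
  [-1,0.24,0.17,0,0,0.22,1],
  [-0.99,0.25,0.17,0,0,0.21,1],
])

```text
t: 3.6
position: [0.505, -0.0909, 0.2043]
tool_rot: [0.0, 0.654, 0.757, -0.0]
contact_force: [0.7, 0.9, 0.8]
gripper_width: 0.0856
grasp_force: 0.0
```

```bash
python3 - <<'E'
from h import *
H=(.544,-.178)
e=plan([((*H,.19),5.5,0,1,4),((*H,.098),5.5,0,0.2,5)])
plan([((*H,.098),-40,0,-1,8),((*H,.098),-84.5,0,-1,8)],e,ramp=False)
E
```

```text
at [ 0.505  -0.0909  0.2043] head 8.3 j [-0.28  0.41  0.53  1.91 -0.26  0.89  0.52] w 0.0856 t 3.6
[[-0.47,0.13,0.07,0,0,0.1,1],[-0.68,0.2,0.11,0,0,0.14,1],[-0.67,0.21,0.11,0,0,0.14,1],[-0.46,0.15,0.07,0,0.01,0.09,1],[-0,0,0.35,0,-0,0,0.2],[-0,0,0.51,0,-0,0,0.2],[-0,0,0.57,0,-0,0,0.2],[-0,0,0.52,0,-0,0,0.2],[-0,0,0.35,0,-0,0,0.2]]
[[-0,0,-0,0,-0,0.95,-1],[-0,0,-0,-0,-0,0.95,-1],[-0,0,-0,-0,-0,0.95,-1],[-0,0,-0,-0,-0,0.94,-1],[-0,0,-0,-0,-0,0.95,-1],[-0,0,-0,-0,-0,0.95,-1],[-0,0,-0,-0,-0,0.95,-1],[-0,0,-0,-0,-0,0.95,-1],[-0,0,-0,-0,-0,0.93,-1],[-0,0,-0,-0,-0,0.92,-1],[-0,0,-0,-0,-0,0.93,-1],[-0,0,-0,-0,-0,0.93,-1]]
[[-0,0,-0,-0,-0,0.92,-1],[-0,0,-0,-0,-0,0.93,-1],[0,0,-0,-0,-0,0.93,-1],[0,0,-0,-0,-0,0.92,-1]]
```

Emit:
step_arm([
  [-0.47,0.13,0.07,0,0,0.1,1],
  [-0.68,0.2,0.11,0,0,0.14,1],
  [-0.67,0.21,0.11,0,0,0.14,1],
  [-0.46,0.15,0.07,0,0,0.09,1],
  [0,0,0.35,0,0,0,0.2],
  [0,0,0.51,0,0,0,0.2],
  [0,0,0.57,0,0,0,0.2],
  [0,0,0.52,0,0,0,0.2],
  [0,0,0.35,0,0,0,0.2],
  [0,0,0,0,0,0,-1],
  [0,0,0,0,0,0,-1],
  [0,0,0,0,0,0,-1],
])

```text
t: 4.8
position: [0.5449, -0.1764, 0.0992]
tool_rot: [0.002, 0.672, 0.741, 0.001]
contact_force: [8.8, -1.6, -12.8]
gripper_width: 0.0154
grasp_force: 58.8
```

Emit:
step_arm([
  [0,0,0,0,0,0,-1],
  [0,0,0,0,0,0,-1],
  [0,0,0,0,0,0,-1],
  [0,0,0,0,0,0,-1],
])

```text
t: 5.2
position: [0.5449, -0.1764, 0.0992]
tool_rot: [0.002, 0.672, 0.741, 0.001]
contact_force: [6.4, -1.9, -10.1]
gripper_width: 0.0149
grasp_force: 59.3
```

Emit:
step_arm([
  [0,0,0,0,0,0.5,-1],
  [0,0,0,0,0,0.9,-1],
  [0,0,0,0,0,0.95,-1],
  [0,0,0,0,0,0.95,-1],
  [0,0,0,0,0,0.95,-1],
  [0,0,0,0,0,0.95,-1],
  [0,0,0,0,0,0.95,-1],
  [0,0,0,0,0,0.95,-1],
  [0,0,0,0,0,0.95,-1],
  [0,0,0,0,0,0.95,-1],
  [0,0,0,0,0,0.95,-1],
  [0,0,0,0,0,0.95,-1],
])

```text
t: 6.4
position: [0.5444, -0.176, 0.0992]
tool_rot: [0.001, 0.966, 0.259, 0.001]
contact_force: [4.6, -0.4, -8.2]
gripper_width: 0.015
grasp_force: 59.7
```

Emit:
step_arm([
  [0,0,0,0,0,0.95,-1],
  [0,0,0,0,0,0.95,-1],
  [0,0,0,0,0,0.9,-1],
  [0,0,0,0,0,0.8,-1],
  [0,0,0,0,0,0.2,-1],
  [0,0,0,0,0,0,-1],
  [0,0,0,0,0,0,0.5],
  [0,0,0,0,0,0,0.5],
  [0,0,0,0,0,0,0.5],
  [0,0,-0.5,0,0,0,0.5],
  [0,0,-1,0,0,0,0.5],
  [0,0,-1,0,0,0,0.5],
])

```text
t: 7.6
position: [0.5419, -0.176, 0.1994]
tool_rot: [-0.0, 0.998, 0.064, -0.001]
contact_force: [0.5, 0.1, -0.2]
gripper_width: 0.0636
grasp_force: 0.0
```

```bash
cat >> h.py <<'E'
def hub(A):
    P=A[:,:3]; d=np.hypot(P[:,0]-.544,P[:,1]+.178); m=(d<.045)&(P[:,2]>.118)&(P[:,2]<.14)&(A[:,3:].sum(1)<250)
    print("hub",m.sum(),np.round(fit(P[m]),3) if m.sum()>20 else '')
E
python3 - <<'E'
from h import *
plan([])
c=read_camera("top");save(c,"t1")
print([(round(x["score"],2),np.round(x["centre"],3).tolist()) for x in landmark_of("pan0","top")[:6]])
P,v,u=pts(c);A=np.c_[P,c["image"][v,u]]; hub(A); print(bars(A))
E
```

```text
at [ 0.5419 -0.176   0.1994] head -82.7 j [-0.36  0.65  1.01  1.78 -0.63  1.07 -0.56] w 0.0636 t 7.6
[(0.93, [0.441, -0.19, 0.036]), (0.73, [0.553, -0.279, 0.032])]
hub 0 
[(164, 0.5332, 0.1084, np.float64(0.106), 46, 16, 4.0), (228, 0.624, 0.1168, np.float64(0.105), 61, 16, 7.2)]
```

```bash
python3 - <<'E'
from h import *
plan([((.6235,.1165,.17),-82.6,0,0.5,11),((.6235,.1165,.071),-82.6,0,.5,6),(None,-82.6,0,-1,5)])
E
```

```text
at [ 0.5442 -0.178   0.2034] head -82.7 j [-0.36  0.65  1.02  1.78 -0.63  1.07 -0.56] w 0.0641 t 7.7
[[0.17,-0.4,0.05,0,-0,-0,0.5],[0.22,-0.55,0.06,0,-0.01,-0,0.5],[0.27,-0.66,0.08,0.01,-0,-0,0.5],[0.3,-0.73,0.09,0,-0.01,-0.01,0.5],[0.33,-0.79,0.09,0,-0.01,0,0.5],[0.32,-0.8,0.09,0.01,-0,0,0.5],[0.33,-0.78,0.09,0,-0.01,-0,0.5],[0.3,-0.74,0.09,0,-0,-0,0.5],[0.27,-0.65,0.08,0.01,-0.01,-0,0.5],[0.23,-0.55,0.06,-0,-0,-0.01,0.5],[0.16,-0.4,0.05,0,-0.01,0,0.5],[0,0,0.3,0,0,0,0.5]]
[[0,0,0.43,0,0,0,0.5],[0,0,0.51,0,0,0,0.5],[0,0,0.5,0,0,0,0.5],[0,0,0.44,0,0,0,0.5],[0,0,0.3,0,0,0,0.5],[0,0,0,0,0,0,-1],[0,0,0,0,0,0,-1],[0,0,0,0,0,0,-1],[0,0,0,0,0,0,-1],[0,0,0,0,0,0,-1]]
```

View pics/t1.png

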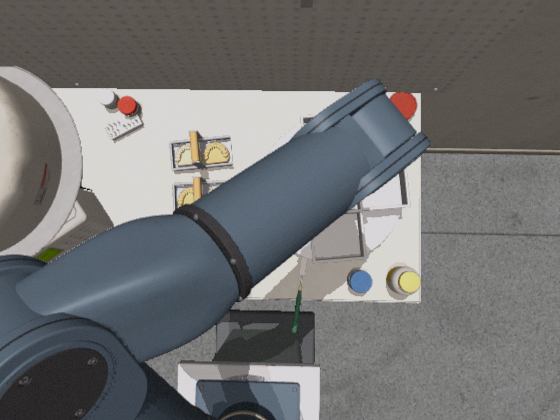

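The arm hides most of the carousel in this view; the far tray is clear at (202,153). I'll grasp that tray.

Emit:
step_arm([
  [0.17,-0.4,0.05,0,0,0,0.5],
  [0.22,-0.55,0.06,0,-0.01,0,0.5],
  [0.27,-0.66,0.08,0,0,0,0.5],
  [0.3,-0.73,0.09,0,-0.01,-0.01,0.5],
  [0.33,-0.79,0.09,0,-0.01,0,0.5],
  [0.32,-0.8,0.09,0.01,0,0,0.5],
  [0.33,-0.78,0.09,0,-0.01,0,0.5],
  [0.3,-0.74,0.09,0,0,0,0.5],
  [0.27,-0.65,0.08,0.01,-0.01,0,0.5],
  [0.23,-0.55,0.06,0,0,0,0.5],
  [0.16,-0.4,0.05,0,0,0,0.5],
  [0,0,0,0,0,0,0.5],
])

```text
t: 8.9
position: [0.6216, 0.1214, 0.1641]
tool_rot: [-0.001, 0.998, 0.066, -0.003]
contact_force: [0.1, 0.4, -0.9]
gripper_width: 0.064
grasp_force: 0.0
```

```bash
cat >> h.py <<'E'
def wpts():
    s,p,R=state(); c=read_camera("wrist"); z=c["range_z"]; v,u=np.nonzero(z>0); d=z[v,u]
    P=np.c_[(u-c["cx"])/c["fx"]*d, -(v-c["cy"])/c["fy"]*d, -d, np.ones(len(d))]@c["mount"].T
    return R.apply(P[:,:3])+p,c["image"][v,u],c
E
python3 - <<'E'
from h import *
for n in("scene","top"):
    c=read_camera(n);P,v,u=pts(c);A=np.c_[P,c["image"][v,u]]; print(n,bars(A)); hub(A)
    print([(round(x["score"],2),np.round(x["centre"],3).tolist()) for x in landmark_of("pan0",n)[:6]])
    print("earlier",[(round(x["score"],2),np.round(x["centre"],3).tolist()) for x in recognise("earlier_1",n)[:6]])
P,I,c=wpts(); save(c,"w1"); print("wrist",bars(np.c_[P,I]))
plan([])
E
```

```text
scene [(32, 0.6308, 0.1134, np.float64(0.105), 44, 11, 7.4)]
hub 162 [ 0.542 -0.179 63.593 15.791  4.613]
[(0.9, [0.557, -0.283, 0.032]), (0.8, [0.651, -0.162, 0.036]), (0.68, [0.534, -0.07, 0.034]), (0.67, [0.44, -0.183, 0.033])]
earlier [(0.57, [0.66, -0.151, 0.056]), (0.44, [0.661, -0.192, 0.062])]
top [(251, 0.4284, 0.1179, np.float64(0.105), 64, 17, 7.7), (237, 0.5257, 0.108, np.float64(0.104), 62, 17, 4.3), (178, 0.6158, 0.1164, np.float64(0.106), 48, 17, 7.2)]
hub 235 [ 0.545 -0.177 61.171 14.977  5.805]
[(0.81, [0.649, -0.161, 0.035]), (0.74, [0.535, -0.071, 0.031]), (0.66, [0.441, -0.19, 0.036]), (0.57, [0.554, -0.279, 0.033])]
earlier [(0.78, [0.649, -0.19, 0.054]), (0.55, [0.642, -0.148, 0.049])]
wrist [(1379, 0.5263, 0.1092, np.float64(0.102), 62, 16, 4.7), (2155, 0.623, 0.1185, np.float64(0.102), 65, 15, 7.3)]
at [0.6216 0.1174 0.1655] head -82.7 j [-0.79  0.79  1.01  1.66 -0.74  1.12 -1.02] w 0.0643 t 9.2
```

```bash
cat >> h.py <<'E'
H=np.array([.544,-.178]); N=np.array([np.cos(np.radians(95.5)),np.sin(np.radians(95.5))])
def pour(theta,lr,lz):
    c,s=np.cos(np.radians(theta)),np.sin(np.radians(theta)); r=lr+.068*c-.071*s
    return (*(H+N*r),lz+.068*s+.071*c)
E
python3 - <<'E'
from h import *
plan([((.623,.1182,.071),-82.7,0,.5,6),(None,-82.7,0,-1,5)])
e=((.623,.1182,.071),tool(-82.7))
e=plan([((.623,.1182,.195),-82.7,0,-1,8),(pour(0,.138,.116),-84.5,0,-1,10)],e)
e=plan([(pour(10,.138,.105),-84.5,10,-1,4),(pour(20,.138,.095),-84.5,20,-1,4),(pour(30,.138,.09),-84.5,30,-1,4),(pour(40,.138,.09),-84.5,40,-1,4)],e,ramp=False)
E
```

```text
at [0.6216 0.1174 0.1655] head -82.7 j [-0.79  0.79  1.01  1.66 -0.74  1.12 -1.02] w 0.0643 t 9.2
[[0.01,-0,0.28,-0,0.01,-0,0.5],[0,-0,0.42,-0.01,0,-0,0.5],[0.01,-0.01,0.48,0,0.01,-0,0.5],[0.01,0,0.48,-0,0.01,-0,0.5],[0.01,-0,0.42,-0.01,0.01,-0,0.5],[0,-0,0.28,0,0.01,-0,0.5],[0,0,0,0,-0,-0,-1],[0,0,0,0,-0,-0,-1],[0,0,0,0,-0,-0,-1],[0,0,0,0,-0,-0,-1],[0,0,0,0,-0,-0,-1]]Traceback (most recent call last):
  File "<stdin>", line 4, in <module>
  File "h.py", line 47, in plan
    p0,S=p.copy(),Slerp([0,1],Ro.concatenate([R,R1]))
         ^^^^^^
AttributeError: 'tuple' object has no attribute 'copy'
```

Emit:
step_arm([
  [0.01,0,0.28,0,0.01,0,0.5],
  [0,0,0.42,0,0,0,0.5],
  [0.01,-0.01,0.48,0,0.01,0,0.5],
  [0.01,0,0.48,0,0.01,0,0.5],
  [0.01,0,0.42,0,0.01,0,0.5],
  [0,0,0.28,0,0.01,0,0.5],
  [0,0,0,0,0,0,-1],
  [0,0,0,0,0,0,-1],
  [0,0,0,0,0,0,-1],
  [0,0,0,0,0,0,-1],
  [0,0,0,0,0,0,-1],
])

```text
t: 10.35
position: [0.6235, 0.1193, 0.0718]
tool_rot: [-0.001, 0.998, 0.064, 0.001]
contact_force: [0.8, -0.5, 5.6]
gripper_width: 0.015
grasp_force: 60.3
```

```bash
sed -i 's/(None,\*start)/(None,np.array(start[0],float),start[1])/' h.py; python3 - <<'E'
from h import *
e=plan([((.623,.1182,.195),-82.7,0,-1,8),(pour(0,.138,.116),-84.5,0,-1,10)])
e=plan([(pour(10,.138,.105),-84.5,10,-1,4),(pour(20,.138,.095),-84.5,20,-1,4),(pour(30,.138,.09),-84.5,30,-1,4),(pour(40,.138,.09),-84.5,40,-1,4)],e,ramp=False)
E
```

```text
at [0.6235 0.1193 0.0718] head -82.6 j [-0.75  0.89  0.92  1.74 -0.85  0.96 -0.93] w 0.015 t 10.3
[[-0,0,-0.26,-0,-0,0,-1],[-0,0,-0.37,-0,-0,0,-1],[-0,0.01,-0.44,-0.01,-0.01,0,-1],[-0.01,0,-0.47,0,0,0.01,-1],[0,0,-0.48,-0,-0,-0,-1],[-0,0.01,-0.44,-0.01,-0,0,-1],[-0,-0,-0.36,0,-0.01,0,-1],[-0,0,-0.26,0,0,0,-1],[-0.18,0.12,0.01,0,0,0.02,-1],[-0.24,0.18,0.02,0,0,0.03,-1],[-0.29,0.2,0.02,0,0,0.03,-1],[-0.32,0.24,0.03,0,0,0.03,-1]]
[[-0.34,0.24,0.02,0,0,0.04,-1],[-0.33,0.25,0.02,0,0,0.04,-1],[-0.32,0.24,0.03,0,0,0.03,-1],[-0.29,0.21,0.02,0,0,0.04,-1],[-0.23,0.18,0.02,0,0,0.02,-1],[-0.17,0.13,0.01,0,0,0.02,-1]]
[[-0,0.08,0,0.42,0,0,-1],[-0,0.09,-0,0.41,0,0,-1],[-0,0.08,-0.01,0.42,0,0,-1],[-0,0.08,-0,0.42,0,0,-1],[-0,0.09,-0.01,0.42,0,0,-1],[-0,0.1,-0.01,0.41,0,0,-1],[-0,0.09,-0.01,0.42,0,0,-1],[-0,0.09,-0.02,0.41,0,0,-1],[-0,0.1,-0.04,0.42,0,0,-1],[-0,0.09,-0.04,0.42,0,0,-1],[-0,0.09,-0.05,0.41,0,0,-1],[-0,0.09,-0.05,0.42,0,0,-1]]
[[-0,0.08,-0.07,0.42,0,0,-1],[-0,0.08,-0.07,0.41,0,0,-1],[-0,0.08,-0.07,0.42,0,0,-1],[-0,0.08,-0.08,0.42,0,0,-1]]
```

Emit:
step_arm([
  [0,0,-0.26,0,0,0,-1],
  [0,0,-0.37,0,0,0,-1],
  [0,0,-0.44,0,0,0,-1],
  [0,0,-0.47,0,0,0,-1],
  [0,0,-0.48,0,0,0,-1],
  [0,0,-0.44,0,0,0,-1],
  [0,0,-0.36,0,0,0,-1],
  [0,0,-0.26,0,0,0,-1],
  [-0.18,0.12,0.01,0,0,0.02,-1],
  [-0.24,0.18,0.02,0,0,0.03,-1],
  [-0.29,0.2,0.02,0,0,0.03,-1],
  [-0.32,0.24,0.03,0,0,0.03,-1],
])

```text
t: 11.55
position: [0.5839, 0.0837, 0.1896]
tool_rot: [-0.001, 0.998, 0.058, -0.001]
contact_force: [-0.6, -0.5, -5.5]
gripper_width: 0.015
grasp_force: 58.9
```

Emit:
step_arm([
  [-0.34,0.24,0.02,0,0,0.04,-1],
  [-0.33,0.25,0.02,0,0,0.04,-1],
  [-0.32,0.24,0.03,0,0,0.03,-1],
  [-0.29,0.21,0.02,0,0,0.04,-1],
  [-0.23,0.18,0.02,0,0,0.02,-1],
  [-0.17,0.13,0.01,0,0,0.02,-1],
  [0,0,0,0,0,0,-1],
  [0,0,0,0,0,0,-1],
])

```text
t: 12.35
position: [0.5246, 0.028, 0.1858]
tool_rot: [-0.001, 0.999, 0.049, 0.0]
contact_force: [-0.5, 0.1, -5.8]
gripper_width: 0.015
grasp_force: 59.0
```

```bash
python3 - <<'E'
from h import *
e=plan([(pour(10,.138,.105),-84.5,10,-1,4),(pour(20,.138,.095),-84.5,20,-1,4),(pour(30,.138,.09),-84.5,30,-1,4),(pour(40,.138,.09),-84.5,40,-1,4)],None,ramp=False)
c=read_camera("scene"); save(c,"s2")
E
```

```text
at [0.5246 0.028  0.1858] head -84.4 j [-0.8   0.64  1.08  1.91 -0.67  1.01 -0.88] w 0.015 t 12.3
[[-0,0.09,-0.01,0.41,-0,0,-1],[-0.01,0.09,-0.01,0.41,-0,0.01,-1],[0,0.09,-0.01,0.41,-0,0,-1],[-0,0.09,-0.02,0.41,-0,0.01,-1],[-0,0.09,-0,0.42,-0,-0,-1],[-0,0.1,-0.01,0.42,-0,-0,-1],[-0,0.09,-0.02,0.41,-0,-0,-1],[-0,0.09,-0.01,0.42,-0,-0,-1],[-0,0.09,-0.04,0.42,-0,-0,-1],[-0,0.1,-0.04,0.41,-0,-0,-1],[-0,0.09,-0.05,0.42,-0,-0,-1],[-0,0.09,-0.05,0.42,-0,-0,-1]]
[[-0,0.08,-0.07,0.42,-0,-0,-1],[-0,0.08,-0.07,0.41,-0,-0,-1],[-0,0.08,-0.07,0.42,-0,-0,-1],[-0,0.07,-0.08,0.41,-0,-0,-1]]
```

View pics/s2.png

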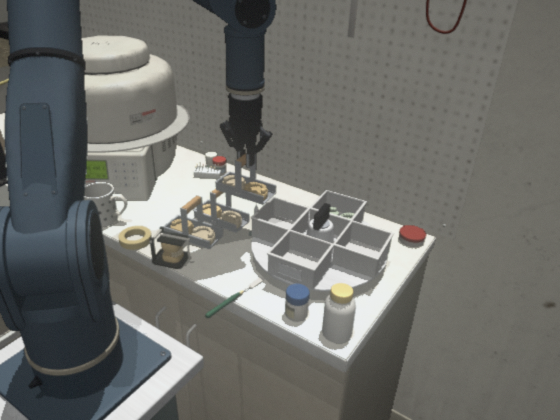

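The tray is held level at (245,185) with both models on it. The pan at the pointer (280,222) is empty and the green models have moved to the far pan (340,208). Now I'll pour.

Emit:
step_arm([
  [0,0.09,-0.01,0.41,0,0,-1],
  [0,0.09,-0.01,0.41,0,0,-1],
  [0,0.09,-0.01,0.41,0,0,-1],
  [0,0.09,-0.02,0.41,0,0,-1],
  [0,0.09,0,0.42,0,0,-1],
  [0,0.1,-0.01,0.42,0,0,-1],
  [0,0.09,-0.02,0.41,0,0,-1],
  [0,0.09,-0.01,0.42,0,0,-1],
  [0,0.09,-0.04,0.42,0,0,-1],
  [0,0.1,-0.04,0.41,0,0,-1],
  [0,0.09,-0.05,0.42,0,0,-1],
  [0,0.09,-0.05,0.42,0,0,-1],
])

```text
t: 13.6
position: [0.5295, -0.0182, 0.1853]
tool_rot: [-0.259, 0.965, 0.047, -0.012]
contact_force: [0.1, -0.4, -4.1]
gripper_width: 0.015
grasp_force: 59.2
```

Emit:
step_arm([
  [0,0.08,-0.07,0.42,0,0,-1],
  [0,0.08,-0.07,0.41,0,0,-1],
  [0,0.08,-0.07,0.42,0,0,-1],
  [0,0.07,-0.08,0.41,0,0,-1],
  [0,0,0,0,0,0,-1],
  [0,0,0,0,0,0,-1],
  [0,0,0,0,0,0,-1],
  [0,0,0,0,0,0,-1],
])

```text
t: 14.4
position: [0.5305, -0.0339, 0.1885]
tool_rot: [-0.341, 0.939, 0.046, -0.017]
contact_force: [-0.5, 0.6, -2.1]
gripper_width: 0.015
grasp_force: 60.2
```

```bash
python3 - <<'E'
from h import *
plan([])
c=read_camera("scene"); P,I,w=wpts()
im=np.hstack([cv2.resize(c["image"][120:300,170:430],(416,288)),cv2.resize(w["image"],(384,288))]); cv2.imwrite("pics/s3.png",im[:,:,::-1])
e=(np.array(pour(40,.138,.09)),tool(-84.5,40))
E
```

```text
at [ 0.5305 -0.0339  0.1885] head -84.3 j [-0.04  0.73  0.71  1.77 -0.94  1.5  -0.4 ] w 0.015 t 14.4
```

View pics/s3.png

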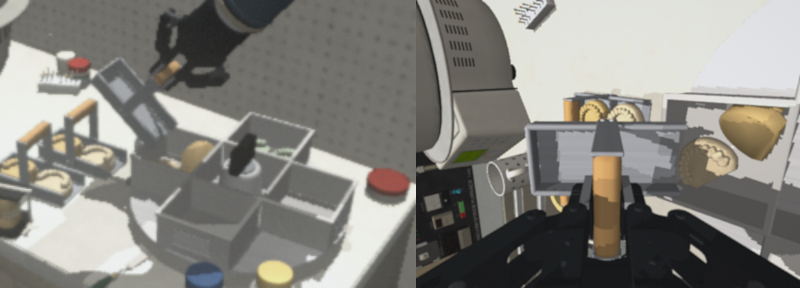

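Both models are off the tray: one is upended against the pan's inner wall and the other leans on the lip (right half, (705,160)). I'll draw the tray back along its own floor and look again.

Emit:
step_arm([
  [0,-0.2,0,0,0,0,-1],
  [0,-0.3,0,0,0,0,-1],
  [0,-0.4,0,0,0,0,-1],
  [0,-0.5,0,0,0,0,-1],
  [0,-0.5,0,0,0,0,-1],
  [0,-0.4,0,-0.6,0,0,-1],
  [0,-0.2,0,-0.9,0,0,-1],
  [0,0,0,-0.9,0,0,-1],
  [0,0,0,-0.9,0,0,-1],
  [0,0,0,-0.9,0,0,-1],
  [0,0,0,-0.9,0,0,-1],
  [0,0,0,-0.9,0,0,-1],
])

```text
t: 15.7
position: [0.5224, 0.0434, 0.2533]
tool_rot: [-0.034, 0.998, 0.049, -0.001]
contact_force: [-0.3, 0.5, -3.4]
gripper_width: 0.0151
grasp_force: 60.1
```

```bash
cat >> h.py <<'E'
def inpan():
    "model points over the pan at the mark in carousel coords"
    P,I,w=wpts(); M=H+N*.105; d=P[:,:2]-M; r=d@N; t=d@np.array([-N[1],N[0]])
    m=(abs(r)<.047)&(abs(t)<.051)&(P[:,2]>.03)&(P[:,2]<.13)
    print("heights pct",np.round(np.percentile(P[m,2],[5,25,50,75,95,99.5]),3) if m.sum()>50 else m.sum()); return w
E
python3 - <<'E'
from h import *
plan([])
c=read_camera("scene"); w=inpan()
im=np.hstack([cv2.resize(c["image"][120:300,170:430],(416,288)),cv2.resize(w["image"],(384,288))]); cv2.imwrite("pics/s4.png",im[:,:,::-1])
for n in("scene","wrist"):
    print([(round(x["score"],2),np.round(x["centre"],3).tolist()) for x in landmark_of("model_a1",n)[:7]])
E
```

```text
at [0.5224 0.0434 0.2533] head -84.4 j [-0.79  0.51  1.04  1.82 -0.56  1.13 -1.01] w 0.0151 t 15.7
heights pct [0.035 0.036 0.053 0.072 0.085 0.088]
[(0.75, [0.422, 0.153, 0.006]), (0.74, [0.43, 0.086, 0.001]), (0.45, [0.426, 0.119, 0.001])]
[(0.46, [0.525, 0.109, 0.001])]
```

View pics/s4.png

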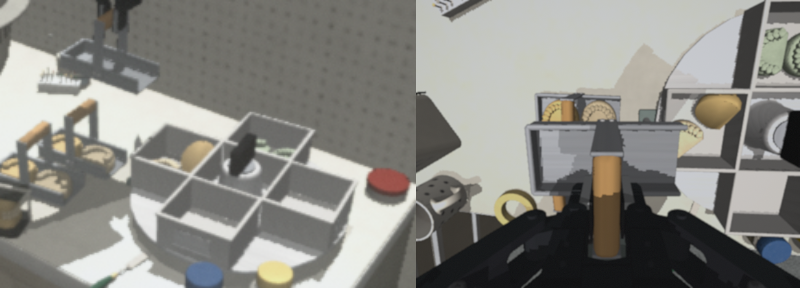

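Both models lie in the pan, below the rim. Now I'll stand the tray back where it came from.

```bash
python3 - <<'E'
from h import *
e=plan([((.624,.119,.19),-82.7,0,-1,8),((.624,.119,.0725),-82.7,0,-1,8)])
plan([((.624,.119,.0725),-82.7,0,.5,4),((.624,.119,.19),-82.7,0,.5,4),((.56,-.07,.2),0,0,.5,12),((*H,.19),95.5,0,.5,16)],e)
E
```

```text
at [0.5222 0.0437 0.2524] head -84.3 j [-0.78  0.51  1.04  1.82 -0.56  1.13 -1.01] w 0.0149 t 15.9
[[0.23,-0.13,0.14,-0.06,-0,-0.02,-1],[0.32,-0.18,0.2,-0.08,-0,-0.03,-1],[0.39,-0.21,0.23,-0.1,-0,-0.04,-1],[0.42,-0.24,0.26,-0.1,-0,-0.04,-1],[0.43,-0.23,0.25,-0.11,-0,-0.04,-1],[0.39,-0.22,0.22,-0.1,-0.01,-0.04,-1],[0.33,-0.18,0.19,-0.08,0,-0.03,-1],[0.23,-0.13,0.13,-0.06,0,-0.03,-1],[-0,-0,0.25,0,0,0,-1],[-0,-0,0.35,0,0,0,-1],[-0,-0,0.42,0,0,0,-1],[-0,-0,0.45,0,0,0,-1]]
[[-0,-0,0.45,0,0,0,-1],[-0,-0,0.42,0,0,0,-1],[-0,-0,0.35,0,0,0,-1],[-0,-0,0.25,0,0,0,-1]]
TOO FAST [-0.24  0.33 -0.02 -0.    0.   -1.14]
TOO FAST [-0.32  0.34 -0.02 -0.    0.   -1.28]
TOO FAST [-0.38  0.32 -0.03 -0.    0.   -1.38]
TOO FAST [-0.44  0.27 -0.02 -0.    0.   -1.43]
TOO FAST [-0.48  0.2  -0.03 -0.    0.   -1.43]
TOO FAST [-0.48  0.12 -0.02 -0.    0.   -1.38]
TOO FAST [-0.47  0.04 -0.03 -0.    0.   -1.28]
TOO FAST [-0.41 -0.01 -0.02 -0.    0.   -1.14]
TOO FAST [-0.17 -0.09  0.02 -0.   -0.   -1.1 ]
TOO FAST [-0.16 -0.11  0.02 -0.   -0.   -1.17]
TOO FAST [-0.16 -0.14  0.02 -0.   -0.   -1.22]
TOO FAST [-0.14 -0.
[... 696 characters left out ...]
,0,-1.38,0.5],[-0.47,0.04,-0.03,-0,0,-1.28,0.5],[-0.41,-0.01,-0.02,-0,0,-1.14,0.5],[-0.34,-0.05,-0.01,-0,0,-0.95,0.5],[-0.25,-0.07,-0.02,-0,0,-0.71,0.5],[-0.1,-0.01,0.01,-0,-0,-0.59,0.5],[-0.12,-0.03,0.01,-0,-0,-0.75,0.5],[-0.15,-0.04,0.02,-0,-0,-0.89,0.5],[-0.16,-0.07,0.01,-0,-0,-1,0.5]]
[[-0.17,-0.09,0.02,-0,-0,-1.1,0.5],[-0.16,-0.11,0.02,-0,-0,-1.17,0.5],[-0.16,-0.14,0.02,-0,-0,-1.22,0.5],[-0.14,-0.16,0.02,-0,-0,-1.24,0.5],[-0.12,-0.17,0.02,-0,-0,-1.24,0.5],[-0.09,-0.19,0.02,-0,-0,-1.21,0.5],[-0.07,-0.19,0.02,-0,-0,-1.17,0.5],[-0.04,-0.18,0.01,-0,-0,-1.1,0.5],[-0.01,-0.17,0.02,-0,-0,-1.01,0.5],[-0,-0.16,0.01,-0,-0,-0.89,0.5],[0.01,-0.12,0.02,-0,-0,-0.75,0.5],[0.02,-0.1,0,-0,-0,-0.59,0.5]]
```

Emit:
step_arm([
  [0.23,-0.13,0.14,-0.06,0,-0.02,-1],
  [0.32,-0.18,0.2,-0.08,0,-0.03,-1],
  [0.39,-0.21,0.23,-0.1,0,-0.04,-1],
  [0.42,-0.24,0.26,-0.1,0,-0.04,-1],
  [0.43,-0.23,0.25,-0.11,0,-0.04,-1],
  [0.39,-0.22,0.22,-0.1,0,-0.04,-1],
  [0.33,-0.18,0.19,-0.08,0,-0.03,-1],
  [0.23,-0.13,0.13,-0.06,0,-0.03,-1],
  [0,0,0.25,0,0,0,-1],
  [0,0,0.35,0,0,0,-1],
  [0,0,0.42,0,0,0,-1],
  [0,0,0.45,0,0,0,-1],
])

```text
t: 17.1
position: [0.6244, 0.1158, 0.13]
tool_rot: [0.001, 0.998, 0.062, 0.0]
contact_force: [-0.9, 0.3, -3.8]
gripper_width: 0.0157
grasp_force: 60.1
```

Emit:
step_arm([
  [0,0,0.45,0,0,0,-1],
  [0,0,0.42,0,0,0,-1],
  [0,0,0.35,0,0,0,-1],
  [0,0,0.22,0,0,0,-1],
  [0,0,0,0,0,0,-1],
  [0,0,0,0,0,0,-1],
  [0,0,0,0,0,0,-1],
])

```text
t: 17.8
position: [0.6254, 0.1164, 0.0737]
tool_rot: [0.002, 0.998, 0.063, 0.001]
contact_force: [0.2, -0.5, -2.2]
gripper_width: 0.0153
grasp_force: 60.8
```

```bash
python3 - <<'E'
from h import *
plan([])
e=state()[1:]
plan([((.624,.119,.19),-82.7,0,.5,4),((*H,.2),-84.5,0,.5,11),((*H,.102),-84.5,0,.2,5)],e)
E
```

```text
at [0.6254 0.1164 0.0737] head -82.8 j [-0.72  0.85  0.84  1.74 -0.78  0.92 -0.99] w 0.0153 t 17.8
[[-0,-0.01,-0.59,0.01,-0,-0,0.5],[-0.01,-0.02,-0.86,0.01,-0.01,-0.01,0.5],[-0.01,-0.02,-0.87,0,-0,-0,0.5],[-0,-0.01,-0.59,0.01,-0,-0.01,0.5],[-0.17,0.41,-0.01,0,-0,0.02,0.5],[-0.22,0.55,-0.02,0,-0,0.02,0.5],[-0.27,0.66,-0.03,0,-0,0.03,0.5],[-0.3,0.74,-0.02,0,-0,0.03,0.5],[-0.32,0.8,-0.03,0,-0,0.03,0.5],[-0.32,0.81,-0.03,0,-0,0.04,0.5],[-0.32,0.79,-0.03,0,-0,0.03,0.5],[-0.29,0.75,-0.02,0,-0,0.03,0.5]]
[[-0.25,0.67,-0.03,0,-0,0.03,0.5],[-0.21,0.56,-0.02,0,-0,0.02,0.5],[-0.16,0.41,-0.01,0,-0,0.02,0.5],[-0,-0,0.37,0,-0,0,0.2],[-0,-0,0.55,0,-0,0,0.2],[-0,-0,0.61,0,-0,0,0.2],[-0,-0,0.55,0,-0,0,0.2],[-0,-0,0.37,0,-0,0,0.2]]
```

Emit:
step_arm([
  [0,0,0.06,0,0,0,-1],
  [0,0,0,0,0,0,0.5],
  [0,0,0,0,0,0,0.5],
  [0,0,0,0,0,0,0.5],
  [0,0,0,0,0,0,0.5],
  [0,-0.01,-0.59,0,0,0,0.5],
  [0,-0.02,-0.86,0,0,0,0.5],
  [0,-0.02,-0.87,0,0,0,0.5],
  [0,-0.01,-0.59,0,0,0,0.5],
  [-0.17,0.41,-0.01,0,0,0.02,0.5],
  [-0.22,0.55,-0.02,0,0,0.02,0.5],
  [-0.27,0.66,-0.03,0,0,0.03,0.5],
])

```text
t: 19.0
position: [0.6057, 0.0513, 0.1891]
tool_rot: [0.002, 0.998, 0.06, 0.0]
contact_force: [0.3, -0.5, 0.4]
gripper_width: 0.0644
grasp_force: 0.0
```

```bash
python3 - <<'E'
from h import *
A=clouds(("top",)); print(bars(A)); hub(A)
P,I,w=wpts(); B=np.c_[P,I]; print("w",bars(B)); hub(B)
for l in("tray_a",):
  for n in("top","scene"):
    if n=="scene": read_camera(n)
    print([(round(x["score"],2),np.round(x["centre"],3).tolist()) for x in landmark_of(l,n)[:4]])
e=plan([((*H,.2),-84.5,0,.5,9),((*H,.102),-84.5,0,.2,5)])
E
```

```text
[(251, 0.4279, 0.1179, np.float64(0.107), 63, 17, 7.3), (240, 0.5257, 0.1079, np.float64(0.106), 62, 16, 4.7), (62, 0.6052, 0.1114, np.float64(0.104), 18, 15, 2.5)]
hub 230 [ 0.546 -0.176 61.391 14.712  5.491]
w [(111, 0.552, 0.1147, np.float64(0.102), 12, 11, 88.1), (2157, 0.625, 0.1151, np.float64(0.103), 64, 15, 7.2)]
hub 579 [ 0.538 -0.169 51.134  4.449  9.598]
[(0.82, [0.523, 0.11, 0.002]), (0.75, [0.625, 0.113, -0.0]), (0.57, [0.427, 0.121, -0.001]), (0.45, [0.524, 0.078, 0.001])]
[(0.93, [0.426, 0.119, 0.002]), (0.79, [0.522, 0.106, -0.001]), (0.7, [0.627, 0.111, -0.001]), (0.31, [0.535, -0.066, 0.034])]
at [0.6062 0.0517 0.1894] head -83.3 j [-0.7   0.7   0.96  1.7  -0.64  1.09 -1.  ] w 0.064 t 19.2
[[-0.16,0.4,-0.02,0,-0,0.02,0.5],[-0.23,0.56,-0.02,0,-0,0.02,0.5],[-0.26,0.68,-0.03,0.01,-0,0.02,0.5],[-0.3,0.74,-0.04,0,-0,0.03,0.5],[-0.3,0.77,-0.04,0,-0,0.03,0.5],[-0.29,0.74,-0.03,0.01,-0,0.03,0.5],[-0.26,0.68,-0.03,0,-0,0.02,0.5],[-0.21,0.57,-0.03,0,-0,0.02,0.5],[-0.15,0.4,-0.02,0,-0,0.02,0.5],[-0,-0,0.37,0,-0,-0,0.2],[-0,-0,0.55,0,-0,-0,0.2],[-0,-0,0.61,0,-0,-0,0.2]]
[[-0,-0,0.55,0,-0,-0,0.2],[-0,-0,0.37,0,-0,-0,0.2]]
```

Emit:
step_arm([
  [-0.16,0.4,-0.02,0,0,0.02,0.5],
  [-0.23,0.56,-0.02,0,0,0.02,0.5],
  [-0.26,0.68,-0.03,0,0,0.02,0.5],
  [-0.3,0.74,-0.04,0,0,0.03,0.5],
  [-0.3,0.77,-0.04,0,0,0.03,0.5],
  [-0.29,0.74,-0.03,0,0,0.03,0.5],
  [-0.26,0.68,-0.03,0,0,0.02,0.5],
  [-0.21,0.57,-0.03,0,0,0.02,0.5],
  [-0.15,0.4,-0.02,0,0,0.02,0.2],
  [0,0,0.37,0,0,0,0.2],
  [0,0,0.55,0,0,0,0.2],
  [0,0,0.61,0,0,0,0.2],
])

```text
t: 20.45
position: [0.5447, -0.1771, 0.1381]
tool_rot: [0.001, 0.999, 0.049, 0.001]
contact_force: [-0.1, 0.0, -0.8]
gripper_width: 0.0511
grasp_force: 0.0
```

Emit:
step_arm([
  [0,0,0.55,0,0,0,0.2],
  [0,0,0.35,0,0,0,0.2],
  [0,0,0,0,0,0,-1],
  [0,0,0,0,0,0,-1],
  [0,0,0,0,0,0,-1],
  [0,0,0,0,0,0,-1],
  [0,0,0,0,0,0,-1],
])

```text
t: 21.15
position: [0.5446, -0.1758, 0.1042]
tool_rot: [-0.0, 0.999, 0.049, 0.0]
contact_force: [-1.9, 6.0, -0.9]
gripper_width: 0.0145
grasp_force: 59.4
```

```bash
python3 - <<'E'
from h import *
plan([])
E
```

```text
at [ 0.5446 -0.1758  0.1042] head -84.4 j [-0.26  0.72  0.83  1.88 -0.7   0.86 -0.54] w 0.0145 t 21.1
```

Emit:
step_arm([
  [0,0,0,0,0,0.5,-1],
  [0,0,0,0,0,0.9,-1],
  [0,0,0,0,0,0.95,-1],
  [0,0,0,0,0,0.95,-1],
  [0,0,0,0,0,0.95,-1],
  [0,0,0,0,0,0.95,-1],
  [0,0,0,0,0,0.95,-1],
  [0,0,0,0,0,0.95,-1],
  [0,0,0,0,0,0.95,-1],
  [0,0,0,0,0,0.95,-1],
  [0,0,0,0,0,0.95,-1],
  [0,0,0,0,0,0.95,-1],
])

```text
t: 22.35
position: [0.5448, -0.1755, 0.1042]
tool_rot: [-0.001, 0.866, -0.5, 0.0]
contact_force: [-2.2, 8.5, 1.4]
gripper_width: 0.0144
grasp_force: 59.7
```

Emit:
step_arm([
  [0,0,0,0,0,0.95,-1],
  [0,0,0,0,0,0.95,-1],
  [0,0,0,0,0,0.95,-1],
  [0,0,0,0,0,0.8,-1],
  [0,0,0,0,0,0.2,-1],
  [0,0,0,0,0,0,-1],
  [0,0,0,0,0,0,0.5],
  [0,0,0,0,0,0,0.5],
  [0,0,0,0,0,0,0.5],
  [0,0,-0.5,0,0,0,0.5],
  [0,0,-1,0,0,0,0.5],
  [0,0,-0.9,0,0,0,0.5],
])

```text
t: 23.55
position: [0.5442, -0.1784, 0.2012]
tool_rot: [0.001, 0.749, -0.663, 0.002]
contact_force: [0.6, -0.9, -0.5]
gripper_width: 0.064
grasp_force: 0.0
```

```bash
python3 - <<'E'
from h import *
P,I,w=wpts(); hub(np.c_[P,I])
plan([((.526,.108,.18),-85,0,.5,18)])
E
```

```text
hub 2088 [  0.545  -0.177  62.752  15.759 -83.715]
at [ 0.5456 -0.1804  0.2069] head -173.1 j [-0.45  0.83  1.34  1.77 -0.85  1.25 -1.9 ] w 0.064 t 23.6
TOO FAST [-0.38 -0.33  0.05  0.01 -0.01 -1.02]
TOO FAST [-0.34 -0.37  0.04 -0.   -0.01 -1.02]
[[-0.23,-0.01,0.02,0,-0,-0.47,0.5],[-0.29,-0.03,0.02,0,-0.01,-0.6,0.5],[-0.34,-0.06,0.03,0,-0,-0.7,0.5],[-0.38,-0.09,0.04,0,-0.01,-0.79,0.5],[-0.41,-0.14,0.04,0,-0,-0.86,0.5],[-0.42,-0.18,0.04,0,-0.01,-0.93,0.5],[-0.41,-0.23,0.04,0,-0.01,-0.97,0.5],[-0.41,-0.28,0.04,0,-0,-1,0.5],[-0.38,-0.33,0.05,0.01,-0.01,-1.02,0.5],[-0.34,-0.37,0.04,-0,-0.01,-1.02,0.5],[-0.29,-0.39,0.05,-0,-0,-1,0.5],[-0.25,-0.41,0.04,-0,-0.01,-0.97,0.5]]
[[-0.19,-0.42,0.04,-0,-0.01,-0.92,0.5],[-0.14,-0.4,0.04,-0,-0,-0.87,0.5],[-0.1,-0.38,0.04,0,-0.01,-0.79,0.5],[-0.06,-0.34,0.03,0,-0.01,-0.7,0.5],[-0.02,-0.29,0.03,0,0,-0.59,0.5],[-0.01,-0.23,0.02,0,-0,-0.48,0.5]]
```

Emit:
step_arm([
  [-0.23,-0.01,0.02,0,0,-0.47,0.5],
  [-0.29,-0.03,0.02,0,0,-0.6,0.5],
  [-0.34,-0.06,0.03,0,0,-0.7,0.5],
  [-0.38,-0.09,0.04,0,0,-0.79,0.5],
  [-0.41,-0.14,0.04,0,0,-0.86,0.5],
  [-0.42,-0.18,0.04,0,0,-0.93,0.5],
  [-0.41,-0.23,0.04,0,0,-0.97,0.5],
  [-0.41,-0.28,0.04,0,0,-1,0.5],
  [-0.38,-0.33,0.05,0,0,-1,0.5],
  [-0.34,-0.37,0.04,0,0,-1,0.5],
  [-0.29,-0.39,0.05,0,0,-1,0.5],
  [-0.25,-0.41,0.04,0,0,-0.97,0.5],
])

```text
t: 24.8
position: [0.5306, 0.0255, 0.1812]
tool_rot: [0.001, 0.983, -0.182, 0.001]
contact_force: [0.5, 0.7, 0.1]
gripper_width: 0.0644
grasp_force: 0.0
```

Emit:
step_arm([
  [-0.19,-0.42,0.04,0,0,-0.92,0.5],
  [-0.14,-0.4,0.04,0,0,-0.87,0.5],
  [-0.1,-0.38,0.04,0,0,-0.79,0.5],
  [-0.06,-0.34,0.03,0,0,-0.7,0.5],
  [-0.02,-0.29,0.03,0,0,-0.59,0.5],
  [-0.01,-0.23,0.02,0,0,-0.48,0.5],
  [0,0,0,0,0,0,0.5],
])

```text
t: 25.5
position: [0.525, 0.1116, 0.1727]
tool_rot: [0.001, 0.999, 0.044, 0.0]
contact_force: [-0.4, -1.2, 0.4]
gripper_width: 0.0642
grasp_force: 0.0
```

```bash
python3 - <<'E'
from h import *
P,I,w=wpts(); b=bars(np.c_[P,I]); print(b); A=clouds(("top",)); hub(A); print(bars(A))
s=min((x for x in b if x[0]>800),key=lambda x:abs(x[1]-.526)+abs(x[2]-.108)); x,y,h=s[1],s[2],s[6]-90
plan([((x,y,.071),h,0,.5,6),(None,h,0,-1,5)])
e=((x,y,.0715),tool(h))
e=plan([((x,y,.195),h,0,-1,8),(pour(0,.138,.116),-84.5,0,-1,8)],e)
E
```

```text
[(1453, 0.4273, 0.1194, np.float64(0.102), 64, 16, 8.4), (2036, 0.5246, 0.1089, np.float64(0.102), 65, 16, 4.8), (2888, 0.625, 0.1161, np.float64(0.102), 64, 15, 7.0)]
hub 231 [  0.545  -0.176  60.867  16.035 -86.368]
[(254, 0.4284, 0.1177, np.float64(0.105), 64, 17, 8.5), (125, 0.5123, 0.1057, np.float64(0.104), 34, 15, 1.5), (223, 0.6264, 0.1145, np.float64(0.105), 62, 16, 7.3)]
at [0.5251 0.11   0.1729] head -85.2 j [-0.9   0.64  1.    1.9  -0.65  0.97 -1.09] w 0.064 t 25.6
[[-0,0,0.31,0,-0,-0,0.5],[-0.01,0.01,0.45,0.01,-0,-0,0.5],[0,-0,0.51,0.01,-0.01,-0,0.5],[-0,0,0.52,0,0,-0,0.5],[-0,0.01,0.45,0.01,-0,-0,0.5],[-0.01,0,0.31,0,-0,-0,0.5],[0,0,0,0,-0,-0,-1],[0,0,0,0,-0,-0,-1],[0,0,0,0,-0,-0,-1],[0,0,0,0,-0,-0,-1],[0,0,0,0,-0,-0,-1]]
[[0,0,-0.26,0,0,0,-1],[0,0,-0.37,0,0,0,-1],[0,0,-0.44,0,0,0,-1],[0,0,-0.47,0,0,0,-1],[0,0,-0.48,0,0,0,-1],[0,0,-0.44,0,0,0,-1],[0,0,-0.37,0,0,0,-1],[0,0,-0.26,0,0,0,-1],[-0.02,0.17,0.02,0,0,-0.01,-1],[-0.02,0.24,0.02,0,0,-0.01,-1],[-0.02,0.29,0.03,0,0,-0.02,-1],[-0.03,0.32,0.03,0,0,-0.02,-1]]
[[-0.03,0.31,0.03,0,0,-0.02,-1],[-0.03,0.29,0.03,0,0,-0.01,-1],[-0.02,0.25,0.03,0,0,-0.02,-1],[-0.02,0.17,0.01,0,0,-0.01,-1]]
```

Emit:
step_arm([
  [0,0,0.31,0,0,0,0.5],
  [0,0.01,0.45,0.01,0,0,0.5],
  [0,0,0.51,0.01,0,0,0.5],
  [0,0,0.52,0,0,0,0.5],
  [0,0.01,0.45,0.01,0,0,0.5],
  [0,0,0.31,0,0,0,0.5],
  [0,0,0,0,0,0,-1],
  [0,0,0,0,0,0,-1],
  [0,0,0,0,0,0,-1],
  [0,0,0,0,0,0,-1],
  [0,0,0,0,0,0,-1],
])

```text
t: 26.7
position: [0.5258, 0.1095, 0.0716]
tool_rot: [-0.0, 0.999, 0.042, 0.001]
contact_force: [0.3, -0.5, 6.7]
gripper_width: 0.0151
grasp_force: 60.0
```

Emit:
step_arm([
  [0,0,-0.26,0,0,0,-1],
  [0,0,-0.37,0,0,0,-1],
  [0,0,-0.44,0,0,0,-1],
  [0,0,-0.47,0,0,0,-1],
  [0,0,-0.48,0,0,0,-1],
  [0,0,-0.44,0,0,0,-1],
  [0,0,-0.37,0,0,0,-1],
  [0,0,-0.26,0,0,0,-1],
  [-0.02,0.17,0.02,0,0,-0.01,-1],
  [-0.02,0.24,0.02,0,0,-0.01,-1],
  [-0.02,0.29,0.03,0,0,-0.02,-1],
  [-0.03,0.32,0.03,0,0,-0.02,-1],
])

```text
t: 27.9
position: [0.5246, 0.0672, 0.1897]
tool_rot: [0.0, 0.999, 0.045, -0.0]
contact_force: [0.2, -0.9, -5.5]
gripper_width: 0.0148
grasp_force: 58.9
```

Emit:
step_arm([
  [-0.03,0.31,0.03,0,0,-0.02,-1],
  [-0.03,0.29,0.03,0,0,-0.01,-1],
  [-0.02,0.25,0.03,0,0,-0.02,-1],
  [-0.02,0.17,0.01,0,0,-0.01,-1],
  [0,0,0,0,0,0,-1],
  [0,0,0,0,0,0,-1],
])

```text
t: 28.5
position: [0.525, 0.0278, 0.1864]
tool_rot: [-0.0, 0.999, 0.049, 0.0]
contact_force: [-0.3, 0.4, -5.8]
gripper_width: 0.015
grasp_force: 58.9
```

```bash
python3 - <<'E'
from h import *
w=inpan()
e=plan([(pour(10,.138,.105),-84.5,10,-1,4),(pour(20,.138,.095),-84.5,20,-1,4),(pour(30,.138,.09),-84.5,30,-1,4),(pour(40,.138,.09),-84.5,40,-1,4)],None,ramp=False)
E
```

```text
heights pct [0.034 0.035 0.036 0.069 0.118 0.127]
at [0.5249 0.0281 0.1863] head -84.4 j [-0.76  0.59  1.    1.91 -0.61  0.97 -0.95] w 0.0148 t 28.6
[[-0.01,0.09,-0,0.42,-0,0,-1],[-0,0.09,-0.01,0.41,-0,0.01,-1],[-0.01,0.09,-0.01,0.42,-0,0,-1],[0,0.09,-0.01,0.41,-0.01,0.01,-1],[0,0.09,-0.01,0.42,0,-0,-1],[0,0.1,-0.01,0.41,0,-0,-1],[0,0.09,-0.01,0.42,0,-0,-1],[0,0.09,-0.02,0.42,0,-0,-1],[0,0.09,-0.04,0.42,0,-0,-1],[0,0.1,-0.04,0.41,0,-0,-1],[0,0.09,-0.05,0.42,0,-0,-1],[0,0.09,-0.05,0.42,0,-0,-1]]
[[0,0.08,-0.07,0.42,0,-0,-1],[0,0.08,-0.07,0.41,0,-0,-1],[0,0.08,-0.07,0.42,0,-0,-1],[0,0.07,-0.07,0.41,0,-0,-1]]
```

Emit:
step_arm([
  [0,0.09,-0.01,0.41,0,0,-1],
  [0,0.09,-0.01,0.41,0,0,-1],
  [0,0.09,-0.01,0.41,0,0,-1],
  [0,0.09,-0.02,0.41,0,0,-1],
  [0,0.09,0,0.42,0,0,-1],
  [0,0.1,-0.01,0.42,0,0,-1],
  [0,0.09,-0.02,0.41,0,0,-1],
  [0,0.09,-0.01,0.42,0,0,-1],
  [0,0.09,-0.04,0.42,0,0,-1],
  [0,0.1,-0.04,0.41,0,0,-1],
  [0,0.09,-0.05,0.42,0,0,-1],
  [0,0.09,-0.05,0.42,0,0,-1],
])

```text
t: 29.75
position: [0.5297, -0.0179, 0.1861]
tool_rot: [-0.258, 0.965, 0.048, -0.012]
contact_force: [0.0, -0.1, -4.8]
gripper_width: 0.0151
grasp_force: 59.1
```

Emit:
step_arm([
  [0,0.08,-0.07,0.42,0,0,-1],
  [0,0.08,-0.07,0.41,0,0,-1],
  [0,0.08,-0.07,0.42,0,0,-1],
  [0,0.07,-0.07,0.41,0,0,-1],
  [0,0,0,0,0,0,-1],
  [0,0,0,0,0,0,-1],
  [0,0,0,0,0,0,-1],
  [0,0,0,0,0,0,-1],
])

```text
t: 30.55
position: [0.531, -0.0337, 0.189]
tool_rot: [-0.34, 0.939, 0.047, -0.016]
contact_force: [0.4, -0.0, -4.4]
gripper_width: 0.0151
grasp_force: 60.0
```

```bash
python3 - <<'E'
from h import *
plan([])
c=read_camera("scene"); P,I,w=wpts()
im=np.hstack([cv2.resize(c["image"][120:300,170:430],(416,288)),cv2.resize(w["image"],(384,288))]); cv2.imwrite("pics/s5.png",im[:,:,::-1])
E
```

```text
at [ 0.531  -0.0337  0.189 ] head -84.3 j [-0.01  0.71  0.64  1.77 -0.91  1.46 -0.43] w 0.0151 t 30.6
```

View pics/s5.png

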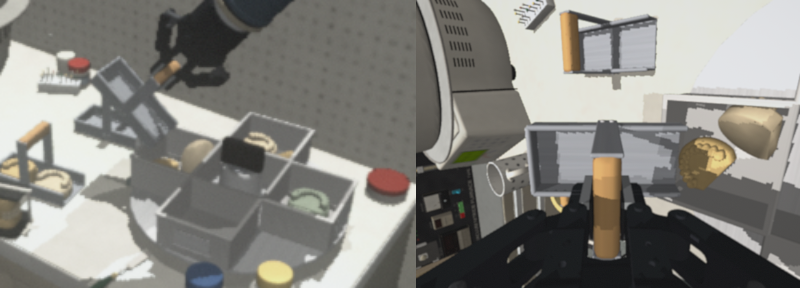

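The result is the same: the first model is upended at the inner wall and the second lies with its back edge on the lip. I'll draw the tray back slowly.

Emit:
step_arm([
  [0,-0.2,0,0,0,0,-1],
  [0,-0.3,0,0,0,0,-1],
  [0,-0.4,0,0,0,0,-1],
  [0,-0.4,0,0,0,0,-1],
  [0,-0.4,0,0,0,0,-1],
  [0,-0.3,0,0,0,0,-1],
  [0,-0.3,0,-0.4,0,0,-1],
  [0,-0.2,0,-0.9,0,0,-1],
  [0,0,0,-0.9,0,0,-1],
  [0,0,0,-0.9,0,0,-1],
  [0,0,0,-0.9,0,0,-1],
  [0,0,0,-0.9,0,0,-1],
])

```text
t: 31.85
position: [0.5232, 0.0428, 0.2534]
tool_rot: [-0.09, 0.995, 0.048, -0.003]
contact_force: [-0.0, -0.1, -3.4]
gripper_width: 0.0151
grasp_force: 59.9
```

```bash
python3 - <<'E'
from h import *
c=read_camera("scene"); w=inpan()
im=np.hstack([cv2.resize(c["image"][120:300,170:430],(416,288)),cv2.resize(w["image"],(384,288))]); cv2.imwrite("pics/s6.png",im[:,:,::-1])
e=plan([((.5255,.109,.2),-85,0,-1,8),((.5255,.109,.0705),-85,0,-1,9)])
E
```

```text
heights pct [0.035 0.036 0.053 0.071 0.086 0.088]
at [0.523  0.0465 0.253 ] head -84.0 j [-0.63  0.47  0.88  1.82 -0.59  1.15 -0.98] w 0.015 t 31.9
[[0.02,-0.11,0.13,-0.15,0,0.01,-1],[0.02,-0.15,0.19,-0.2,0,0.02,-1],[0.04,-0.19,0.22,-0.25,0,0.03,-1],[0.03,-0.22,0.23,-0.27,0,0.02,-1],[0.03,-0.22,0.23,-0.27,0,0.02,-1],[0.03,-0.21,0.2,-0.25,0,0.03,-1],[0.02,-0.17,0.16,-0.21,0,0.02,-1],[0.02,-0.13,0.12,-0.15,0,0.01,-1],[0,-0,0.24,0,0,0,-1],[0,-0,0.32,0,0,0,-1],[0,-0,0.4,0,0,0,-1],[0,-0,0.43,0,0,0,-1]]
[[0,-0,0.45,0,0,0,-1],[0,-0,0.44,0,0,0,-1],[0,-0,0.39,0,0,0,-1],[0,-0,0.33,0,0,0,-1],[0,-0,0.23,0,0,0,-1]]
```

View pics/s6.png

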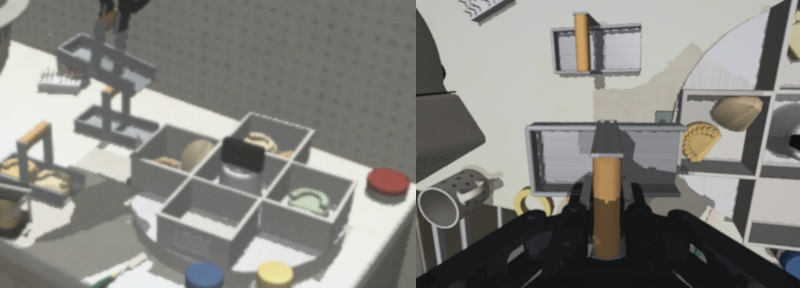

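Both models are in the pan below the rim and the tray is empty. I'll put the tray back.

Emit:
step_arm([
  [0.02,-0.11,0.13,-0.15,0,0.01,-1],
  [0.02,-0.15,0.19,-0.2,0,0.02,-1],
  [0.04,-0.19,0.22,-0.25,0,0.03,-1],
  [0.03,-0.22,0.23,-0.27,0,0.02,-1],
  [0.03,-0.22,0.23,-0.27,0,0.02,-1],
  [0.03,-0.21,0.2,-0.25,0,0.03,-1],
  [0.02,-0.17,0.16,-0.21,0,0.02,-1],
  [0.02,-0.13,0.12,-0.15,0,0.01,-1],
  [0,0,0.24,0,0,0,-1],
  [0,0,0.32,0,0,0,-1],
  [0,0,0.4,0,0,0,-1],
  [0,0,0.43,0,0,0,-1],
])

```text
t: 33.15
position: [0.5261, 0.1035, 0.1427]
tool_rot: [0.0, 0.999, 0.039, -0.0]
contact_force: [-0.1, 0.2, -2.9]
gripper_width: 0.0148
grasp_force: 59.9
```

Emit:
step_arm([
  [0,0,0.45,0,0,0,-1],
  [0,0,0.44,0,0,0,-1],
  [0,0,0.39,0,0,0,-1],
  [0,0,0.33,0,0,0,-1],
  [0,0,0.2,0,0,0,-1],
  [0,0,0,0,0,0,-1],
  [0,0,0,0,0,0,-1],
  [0,0,0,0,0,0,-1],
])

```text
t: 33.95
position: [0.5262, 0.1043, 0.0713]
tool_rot: [0.001, 0.999, 0.04, -0.0]
contact_force: [0.4, 0.0, -2.9]
gripper_width: 0.0151
grasp_force: 62.0
```

```bash
python3 - <<'E'
from h import *
s,p,R=state(); print(s["contact_force"].round(1))
plan([((*p[:2],.19),-85,0,.5,4),((*H,.2),5.5,0,.5,18)])
E
```

```text
[ 0.4  0.  -2.9]
at [0.5262 0.1043 0.0713] head -85.4 j [-0.75  0.71  0.75  2.   -0.74  0.72 -1.02] w 0.0151 t 34.0
TOO FAST [-0.27  0.4  -0.02 -0.    0.   -1.03]
TOO FAST [-0.32  0.37 -0.01 -0.    0.   -1.04]
TOO FAST [-0.36  0.34 -0.02 -0.    0.   -1.04]
TOO FAST [-0.38  0.29 -0.02 -0.    0.   -1.03]
[[-0,0,-0.6,0,0,-0.01,0.5],[-0,0,-0.88,0,0,-0.02,0.5],[-0,0,-0.88,0.01,0,-0.02,0.5],[-0,0,-0.61,-0,0,-0.02,0.5],[-0.01,0.23,-0.01,-0,0,-0.49,0.5],[-0.02,0.28,-0.01,-0,0,-0.61,0.5],[-0.04,0.34,-0.01,-0,0,-0.72,0.5],[-0.09,0.37,-0.01,-0,0,-0.81,0.5],[-0.12,0.4,-0.02,-0,0,-0.89,0.5],[-0.17,0.41,-0.01,-0,0,-0.95,0.5],[-0.22,0.41,-0.02,-0,0,-1,0.5],[-0.27,0.4,-0.02,-0,0,-1.03,0.5]]
[[-0.32,0.37,-0.01,-0,0,-1.04,0.5],[-0.36,0.34,-0.02,-0,0,-1.04,0.5],[-0.38,0.29,-0.02,-0,0,-1.03,0.5],[-0.41,0.24,-0.01,-0,0,-1,0.5],[-0.4,0.19,-0.02,-0,0,-0.95,0.5],[-0.39,0.14,-0.01,-0,0,-0.89,0.5],[-0.37,0.09,-0.02,-0,0,-0.81,0.5],[-0.34,0.05,-0.01,-0,-0,-0.72,0.5],[-0.28,0.02,-0.01,-0,-0,-0.61,0.5],[-0.23,0.01,-0.01,-0,-0,-0.49,0.5]]
```

Emit:
step_arm([
  [0,0,0.05,0,0,0,-1],
  [0,0,0.04,0,0,0,-1],
  [0,0,0,0,0,0,0.5],
  [0,0,0,0,0,0,0.5],
  [0,0,0,0,0,0,0.5],
  [0,0,0,0,0,0,0.5],
  [0,0,-0.6,0,0,0,0.5],
  [0,0,-0.88,0,0,0,0.5],
  [0,0,-0.88,0,0,0,0.5],
  [0,0,-0.7,0,0,0,0.5],
])

```text
t: 34.95
position: [0.5264, 0.1043, 0.1917]
tool_rot: [0.001, 0.999, 0.04, 0.0]
contact_force: [-0.1, 0.2, -0.6]
gripper_width: 0.0637
grasp_force: 0.0
```

Emit:
step_arm([
  [-0.01,0.23,-0.01,0,0,-0.49,0.5],
  [-0.02,0.28,-0.01,0,0,-0.61,0.5],
  [-0.04,0.34,-0.01,0,0,-0.72,0.5],
  [-0.09,0.37,-0.01,0,0,-0.81,0.5],
  [-0.12,0.4,-0.02,0,0,-0.89,0.5],
  [-0.17,0.41,-0.01,0,0,-0.95,0.5],
  [-0.22,0.41,-0.02,0,0,-1,0.5],
  [-0.27,0.4,-0.02,0,0,-1,0.5],
  [-0.32,0.37,-0.01,0,0,-1,0.5],
  [-0.36,0.34,-0.02,0,0,-1,0.5],
  [-0.38,0.29,-0.02,0,0,-1,0.5],
  [-0.41,0.24,-0.01,0,0,-1,0.5],
])

```text
t: 36.15
position: [0.5364, -0.0952, 0.197]
tool_rot: [0.0, 0.831, 0.557, -0.001]
contact_force: [0.1, 0.4, -0.3]
gripper_width: 0.0638
grasp_force: 0.0
```

```bash
python3 - <<'E'
from h import *
for n in("top","scene"): A=clouds((n,)); print(bars(A)); 
e=plan([((*H,.19),5.5,0,.5,7),((*H,.102),5.5,0,.2,5)])
E
```

```text
[(225, 0.5258, 0.1018, np.float64(0.106), 62, 16, 4.5), (219, 0.6264, 0.1143, np.float64(0.105), 62, 16, 6.8)]
[(57, 0.4231, 0.1144, np.float64(0.105), 59, 9, 5.8), (52, 0.5218, 0.0989, np.float64(0.106), 56, 10, 4.4), (56, 0.6244, 0.1112, np.float64(0.104), 60, 13, 10.0)]
at [ 0.5361 -0.0976  0.1973] head -22.6 j [-0.29  0.47  0.58  1.84 -0.32  0.91  0.03] w 0.0638 t 36.2
[[-0.18,0.09,0.02,0,0,-0.46,0.5],[-0.26,0.13,0.03,0,0.01,-0.68,0.5],[-0.32,0.12,0.03,0,-0,-0.79,0.5],[-0.34,0.11,0.03,0,0,-0.83,0.5],[-0.33,0.07,0.03,0,0.01,-0.8,0.5],[-0.29,0.03,0.03,0,0,-0.67,0.5],[-0.2,0.01,0.02,0,0,-0.46,0.5],[0,-0,0.33,0,0,-0,0.2],[0,-0,0.5,0,0,-0,0.2],[0,-0,0.54,0,0,-0,0.2],[0,-0,0.49,0,0,-0,0.2],[0,-0,0.34,0,0,-0,0.2]]
```

Emit:
step_arm([
  [-0.18,0.09,0.02,0,0,-0.46,0.5],
  [-0.26,0.13,0.03,0,0.01,-0.68,0.5],
  [-0.32,0.12,0.03,0,0,-0.79,0.5],
  [-0.34,0.11,0.03,0,0,-0.83,0.5],
  [-0.33,0.07,0.03,0,0.01,-0.8,0.5],
  [-0.29,0.03,0.03,0,0,-0.67,0.5],
  [-0.2,0.01,0.02,0,0,-0.46,0.2],
  [0,0,0.33,0,0,0,0.2],
  [0,0,0.5,0,0,0,0.2],
  [0,0,0.54,0,0,0,0.2],
  [0,0,0.49,0,0,0,0.2],
  [0,0,0.3,0,0,0,0.2],
])

```text
t: 37.45
position: [0.5435, -0.1731, 0.1007]
tool_rot: [-0.002, 0.672, 0.74, -0.0]
contact_force: [-0.2, -0.6, 0.1]
gripper_width: 0.0512
grasp_force: 0.0
```

Emit:
step_arm([
  [0,0,0,0,0,0,-1],
  [0,0,0,0,0,0,-1],
  [0,0,0,0,0,0,-1],
  [0,0,0,0,0,0,-1],
  [0,0,0,0,0,0,-1],
])

```text
t: 37.95
position: [0.5448, -0.1746, 0.1038]
tool_rot: [0.0, 0.672, 0.741, 0.001]
contact_force: [-0.1, 1.1, 2.0]
gripper_width: 0.0147
grasp_force: 60.0
```

```bash
python3 - <<'E'
from h import *
plan([])
E
```

```text
at [ 0.5448 -0.1746  0.1038] head 5.6 j [-0.    0.6   0.36  1.88 -0.31  0.72  0.63] w 0.0147 t 38.0
```

Emit:
step_arm([
  [0,0,0,0,0,0.5,-1],
  [0,0,0,0,0,0.9,-1],
  [0,0,0,0,0,0.95,-1],
  [0,0,0,0,0,0.95,-1],
  [0,0,0,0,0,0.95,-1],
  [0,0,0,0,0,0.95,-1],
  [0,0,0,0,0,0.95,-1],
  [0,0,0,0,0,0.95,-1],
  [0,0,0,0,0,0.95,-1],
  [0,0,0,0,0,0.95,-1],
  [0,0,0,0,0,0.95,-1],
  [0,0,0,0,0,0.95,-1],
])

```text
t: 39.15
position: [0.5459, -0.1752, 0.1038]
tool_rot: [0.0, 0.966, 0.259, 0.001]
contact_force: [4.7, -1.7, -4.5]
gripper_width: 0.0148
grasp_force: 59.4
```

Emit:
step_arm([
  [0,0,0,0,0,0.95,-1],
  [0,0,0,0,0,0.95,-1],
  [0,0,0,0,0,0.95,-1],
  [0,0,0,0,0,0.8,-1],
  [0,0,0,0,0,0.2,-1],
  [0,0,0,0,0,0,-1],
  [0,0,0,0,0,0,0.5],
  [0,0,0,0,0,0,0.5],
  [0,0,0,0,0,0,0.5],
  [0,0,-0.5,0,0,0,0.5],
  [0,0,-1,0,0,0,0.5],
  [0,0,-0.9,0,0,0,0.5],
])

```text
t: 40.35
position: [0.5438, -0.1749, 0.2003]
tool_rot: [-0.001, 0.998, 0.062, -0.001]
contact_force: [0.4, 0.1, -0.2]
gripper_width: 0.0641
grasp_force: 0.0
```

```bash
python3 - <<'E'
from h import *
P,I,w=wpts(); hub(np.c_[P,I])
print(bars(clouds(("scene",))))
plan([((.45,.0,.2),-82,0,.5,8),((.428,.1185,.18),-81.9,0,.5,6)])
E
```

```text
hub 2091 [ 0.545 -0.176 63.189 15.911  6.089]
[(49, 0.4254, 0.1138, np.float64(0.104), 57, 9, 8.1), (55, 0.5229, 0.099, np.float64(0.104), 56, 12, 3.0), (56, 0.6252, 0.1114, np.float64(0.105), 62, 14, 11.2)]
at [ 0.546  -0.1765  0.2035] head -83.0 j [-0.33  0.61  0.93  1.78 -0.57  1.04 -0.63] w 0.0635 t 40.5
[[-0.15,-0.39,0.01,0,-0,-0.01,0.5],[-0.22,-0.56,0,0,-0.01,-0.02,0.5],[-0.26,-0.67,0.01,0.01,-0.01,-0.02,0.5],[-0.28,-0.72,0.02,-0,-0.01,-0.03,0.5],[-0.28,-0.72,0.01,0,-0.01,-0.02,0.5],[-0.26,-0.67,0.01,0,-0.01,-0.03,0.5],[-0.21,-0.56,0.01,0.01,-0,-0.02,0.5],[-0.15,-0.4,0.01,-0,-0.01,-0.01,0.5],[-0.02,-0.36,0.06,-0,0,-0,0.5],[-0.02,-0.53,0.09,-0,0,-0,0.5],[-0.02,-0.61,0.1,-0,0,-0.01,0.5],[-0.03,-0.62,0.1,-0,0,-0,0.5]]
[[-0.02,-0.52,0.09,-0,0,-0,0.5],[-0.02,-0.37,0.06,-0,0,-0.01,0.5]]
```

Emit:
step_arm([
  [-0.15,-0.39,0.01,0,0,-0.01,0.5],
  [-0.22,-0.56,0,0,0,-0.02,0.5],
  [-0.26,-0.67,0.01,0,0,-0.02,0.5],
  [-0.28,-0.72,0.02,0,0,-0.03,0.5],
  [-0.28,-0.72,0.01,0,0,-0.02,0.5],
  [-0.26,-0.67,0.01,0,0,-0.03,0.5],
  [-0.21,-0.56,0.01,0,0,-0.02,0.5],
  [-0.15,-0.4,0.01,0,0,-0.01,0.5],
  [-0.02,-0.36,0.06,0,0,0,0.5],
  [-0.02,-0.53,0.09,0,0,0,0.5],
  [-0.02,-0.61,0.1,0,0,0,0.5],
  [-0.03,-0.62,0.1,0,0,0,0.5],
])

```text
t: 41.65
position: [0.4322, 0.0861, 0.1818]
tool_rot: [-0.001, 0.998, 0.07, -0.0]
contact_force: [0.4, 0.5, 0.3]
gripper_width: 0.0637
grasp_force: 0.0
```

Emit:
step_arm([
  [-0.02,-0.52,0.09,0,0,0,0.5],
  [-0.02,-0.37,0.06,0,0,0,0.5],
  [0,0,0,0,0,0,0.5],
])

```text
t: 41.95
position: [0.4253, 0.1221, 0.1754]
tool_rot: [-0.001, 0.997, 0.072, -0.001]
contact_force: [0.4, -0.3, -1.0]
gripper_width: 0.064
grasp_force: 0.0
```

```bash
python3 - <<'E'
from h import *
P,I,w=wpts(); b=bars(np.c_[P,I]); print(b); A=clouds(("top",)); hub(A); print(bars(A))
s=min((x for x in b if x[0]>800),key=lambda x:abs(x[1]-.428)+abs(x[2]-.118)); x,y,h=s[1],s[2],s[6]-90
plan([((x,y,.071),h,0,.5,6),(None,h,0,-1,5)])
e=((x,y,.0715),tool(h))
e=plan([((x,y,.195),h,0,-1,8),(pour(0,.138,.116),-84.5,0,-1,10)],e)
E
```

```text
[(1990, 0.4265, 0.1193, np.float64(0.103), 65, 16, 8.1), (3013, 0.5249, 0.104, np.float64(0.103), 65, 16, 4.4)]
hub 237 [ 0.545 -0.177 61.53  15.078  5.717]
[(74, 0.4071, 0.1148, np.float64(0.104), 21, 16, 6.7), (30, 0.4556, 0.12, np.float64(0.104), 16, 9, 75.6), (234, 0.5258, 0.102, np.float64(0.105), 62, 16, 5.0), (221, 0.6259, 0.114, np.float64(0.106), 60, 16, 7.2)]
at [0.426  0.1199 0.1761] head -81.9 j [-1.09  0.5   1.06  2.12 -0.59  0.85 -1.1 ] w 0.064 t 42.0
[[0,0,0.32,-0,0,-0,0.5],[0,0.01,0.46,-0,0,-0,0.5],[0,-0,0.53,-0,0,-0,0.5],[0.01,0,0.54,-0,0,-0,0.5],[-0,0.01,0.46,-0,0,-0.01,0.5],[-0,-0,0.32,-0.01,0,0,0.5],[0,0,0,0,0,0,-1],[0,0,0,0,0,0,-1],[0,0,0,0,0,0,-1],[0,0,0,0,0,0,-1],[0,0,0,0,0,0,-1]]
[[0,0,-0.26,0,0,0,-1],[0,0,-0.37,0,0,0,-1],[0,0,-0.44,0,0,0,-1],[0,0,-0.47,0,0,0,-1],[0,0,-0.48,0,0,0,-1],[0,0,-0.44,0,0,0,-1],[0,0,-0.37,0,0,0,-1],[0,0,-0.26,0,0,0,-1],[0.13,0.17,0.01,0,0,0.03,-1],[0.19,0.23,0.02,0,0,0.04,-1],[0.22,0.28,0.02,0,0,0.04,-1],[0.25,0.3,0.03,0,0,0.05,-1]]
[[0.27,0.32,0.02,0,0,0.06,-1],[0.27,0.32,0.03,0,0,0.05,-1],[0.25,0.31,0.02,0,0,0.05,-1],[0.23,0.27,0.02,0,0,0.05,-1],[0.2,0.22,0.02,0,0,0.04,-1],[0.14,0.16,0.01,0,0,0.02,-1]]
```

Emit:
step_arm([
  [0,0,0.32,0,0,0,0.5],
  [0,0.01,0.46,0,0,0,0.5],
  [0,0,0.53,0,0,0,0.5],
  [0.01,0,0.54,0,0,0,0.5],
  [0,0.01,0.46,0,0,0,0.5],
  [0,0,0.3,0,0,0,0.5],
  [0,0,0,0,0,0,-1],
  [0,0,0,0,0,0,-1],
  [0,0,0,0,0,0,-1],
  [0,0,0,0,0,0,-1],
  [0,0,0,0,0,0,-1],
])

```text
t: 43.15
position: [0.4271, 0.1195, 0.0724]
tool_rot: [-0.001, 0.998, 0.07, 0.001]
contact_force: [-0.4, -2.0, 7.6]
gripper_width: 0.0154
grasp_force: 59.5
```

Emit:
step_arm([
  [0,0,-0.26,0,0,0,-1],
  [0,0,-0.37,0,0,0,-1],
  [0,0,-0.44,0,0,0,-1],
  [0,0,-0.47,0,0,0,-1],
  [0,0,-0.48,0,0,0,-1],
  [0,0,-0.44,0,0,0,-1],
  [0,0,-0.37,0,0,0,-1],
  [0,0,-0.26,0,0,0,-1],
  [0.13,0.17,0.01,0,0,0.03,-1],
  [0.19,0.23,0.02,0,0,0.04,-1],
  [0.22,0.28,0.02,0,0,0.04,-1],
  [0.25,0.3,0.03,0,0,0.05,-1],
])

```text
t: 44.35
position: [0.4633, 0.0843, 0.1915]
tool_rot: [-0.0, 0.998, 0.062, -0.001]
contact_force: [0.2, -1.0, -4.7]
gripper_width: 0.0146
grasp_force: 59.1
```

Emit:
step_arm([
  [0.27,0.32,0.02,0,0,0.06,-1],
  [0.27,0.32,0.03,0,0,0.05,-1],
  [0.25,0.31,0.02,0,0,0.05,-1],
  [0.23,0.27,0.02,0,0,0.05,-1],
  [0.2,0.22,0.02,0,0,0.04,-1],
  [0.14,0.16,0.01,0,0,0.02,-1],
  [0,0,0,0,0,0,-1],
  [0,0,0,0,0,0,-1],
])

```text
t: 45.15
position: [0.524, 0.0275, 0.187]
tool_rot: [-0.001, 0.999, 0.047, -0.0]
contact_force: [-0.4, 0.2, -5.8]
gripper_width: 0.015
grasp_force: 59.1
```

```bash
python3 - <<'E'
from h import *
w=inpan()
e=plan([(pour(10,.138,.105),-84.5,10,-1,4),(pour(20,.138,.095),-84.5,20,-1,4),(pour(30,.138,.09),-84.5,30,-1,4),(pour(40,.138,.09),-84.5,40,-1,4)],None,ramp=False)
E
```

```text
heights pct [0.034 0.035 0.036 0.069 0.117 0.126]
at [0.5239 0.0278 0.1871] head -84.5 j [-0.76  0.59  0.99  1.91 -0.6   0.97 -0.96] w 0.0149 t 45.2
[[0,0.09,0,0.41,0,-0,-1],[0,0.09,0,0.42,0,-0,-1],[0.01,0.08,-0.01,0.41,0.01,-0,-1],[-0,0.09,-0,0.41,-0,-0,-1],[-0,0.09,-0.01,0.42,-0,-0,-1],[-0,0.1,-0.01,0.41,-0,-0,-1],[-0,0.09,-0.01,0.42,-0,-0,-1],[-0,0.1,-0.02,0.42,-0,-0,-1],[-0,0.09,-0.04,0.42,-0,-0,-1],[-0,0.1,-0.04,0.41,-0,-0,-1],[-0,0.08,-0.05,0.42,-0,-0,-1],[-0,0.09,-0.05,0.42,-0,-0,-1]]
[[-0,0.08,-0.07,0.42,-0,-0,-1],[-0,0.09,-0.07,0.41,-0,-0,-1],[-0,0.07,-0.07,0.42,-0,-0,-1],[-0,0.08,-0.08,0.41,-0.01,-0,-1]]
```

Emit:
step_arm([
  [0,0.09,-0.01,0.41,0,0,-1],
  [0,0.09,-0.01,0.41,0,0,-1],
  [0,0.09,-0.01,0.41,0,0,-1],
  [0,0.09,-0.02,0.41,0,0,-1],
  [0,0.09,0,0.42,0,0,-1],
  [0,0.1,-0.01,0.42,0,0,-1],
  [0,0.09,-0.02,0.41,0,0,-1],
  [0,0.09,-0.01,0.42,0,0,-1],
  [0,0.09,-0.04,0.42,0,0,-1],
  [0,0.1,-0.04,0.41,0,0,-1],
  [0,0.09,-0.05,0.42,0,0,-1],
  [0,0.09,-0.05,0.42,0,0,-1],
])

```text
t: 46.4
position: [0.5287, -0.0179, 0.1871]
tool_rot: [-0.258, 0.965, 0.047, -0.012]
contact_force: [-0.5, 0.0, -4.0]
gripper_width: 0.015
grasp_force: 59.3
```

Emit:
step_arm([
  [0,0.08,-0.07,0.42,0,0,-1],
  [0,0.08,-0.07,0.41,0,0,-1],
  [0,0.08,-0.07,0.42,0,0,-1],
  [0,0.08,-0.08,0.41,0,0,-1],
  [0,0,0,0,0,0,-1],
  [0,0,0,0,0,0,-1],
  [0,0,0,0,0,0,-1],
  [0,0,0,0,0,0,-1],
])

```text
t: 47.2
position: [0.5305, -0.0343, 0.1899]
tool_rot: [-0.341, 0.939, 0.046, -0.016]
contact_force: [-0.2, -0.3, -2.2]
gripper_width: 0.0148
grasp_force: 60.1
```

```bash
python3 - <<'E'
from h import *
plan([])
c=read_camera("scene"); P,I,w=wpts()
im=np.hstack([cv2.resize(c["image"][120:300,170:430],(416,288)),cv2.resize(w["image"],(384,288))]); cv2.imwrite("pics/s7.png",im[:,:,::-1])
E
```

```text
at [ 0.5305 -0.0343  0.1899] head -84.4 j [-0.01  0.7   0.64  1.77 -0.91  1.46 -0.43] w 0.0148 t 47.2
```

View pics/s7.png

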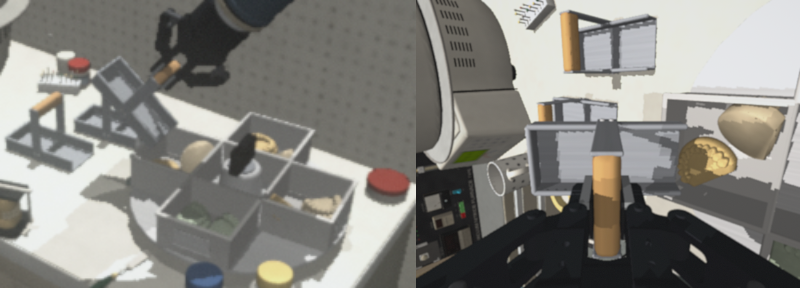

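Same again, with both models off the tray. I'll draw it back.

Emit:
step_arm([
  [0,-0.2,0,0,0,0,-1],
  [0,-0.3,0,0,0,0,-1],
  [0,-0.4,0,0,0,0,-1],
  [0,-0.4,0,0,0,0,-1],
  [0,-0.4,0,0,0,0,-1],
  [0,-0.3,0,0,0,0,-1],
  [0,-0.3,0,-0.4,0,0,-1],
  [0,-0.2,0,-0.9,0,0,-1],
  [0,0,0,-0.9,0,0,-1],
  [0,0,0,-0.9,0,0,-1],
  [0,0,0,-0.9,0,0,-1],
  [0,0,0,-0.9,0,0,-1],
])

```text
t: 48.5
position: [0.5229, 0.042, 0.2544]
tool_rot: [-0.09, 0.995, 0.047, -0.003]
contact_force: [-0.1, 0.2, -4.4]
gripper_width: 0.0152
grasp_force: 60.1
```

```bash
python3 - <<'E'
from h import *
w=inpan()
e=plan([((.426,.119,.2),-81.9,0,-1,10),((.426,.119,.0705),-81.9,0,-1,9)])
E
```

```text
heights pct [0.035 0.036 0.053 0.07  0.085 0.088]
at [0.5231 0.0455 0.2542] head -84.2 j [-0.63  0.46  0.88  1.81 -0.58  1.15 -0.99] w 0.0148 t 48.5
[[-0.14,-0.12,0.11,-0.11,-0,-0.02,-1],[-0.2,-0.16,0.15,-0.15,-0.01,-0.04,-1],[-0.23,-0.19,0.17,-0.18,-0,-0.04,-1],[-0.27,-0.23,0.19,-0.2,-0.01,-0.04,-1],[-0.27,-0.24,0.2,-0.21,-0,-0.05,-1],[-0.27,-0.25,0.19,-0.21,-0.01,-0.05,-1],[-0.26,-0.24,0.17,-0.2,-0,-0.04,-1],[-0.23,-0.22,0.16,-0.18,-0.01,-0.04,-1],[-0.19,-0.18,0.12,-0.15,-0,-0.04,-1],[-0.14,-0.14,0.09,-0.1,-0.01,-0.02,-1],[0,0,0.24,-0,0,-0,-1],[0,0,0.32,-0,0,-0,-1]]
[[0,0,0.4,-0,0,-0,-1],[0,0,0.43,-0,0,-0,-1],[0,0,0.45,-0,0,-0,-1],[0,0,0.44,-0,0,-0,-1],[0.01,0,0.39,-0,0,-0,-1],[-0,0,0.33,-0,0,-0,-1],[-0,0,0.24,-0,0,-0,-1]]
```

Emit:
step_arm([
  [-0.14,-0.12,0.11,-0.11,0,-0.02,-1],
  [-0.2,-0.16,0.15,-0.15,0,-0.04,-1],
  [-0.23,-0.19,0.17,-0.18,0,-0.04,-1],
  [-0.27,-0.23,0.19,-0.2,-0.01,-0.04,-1],
  [-0.27,-0.24,0.2,-0.21,0,-0.05,-1],
  [-0.27,-0.25,0.19,-0.21,-0.01,-0.05,-1],
  [-0.26,-0.24,0.17,-0.2,0,-0.04,-1],
  [-0.23,-0.22,0.16,-0.18,-0.01,-0.04,-1],
  [-0.19,-0.18,0.12,-0.15,0,-0.04,-1],
  [-0.14,-0.14,0.09,-0.1,-0.01,-0.02,-1],
  [0,0,0.24,0,0,0,-1],
  [0,0,0.32,0,0,0,-1],
])

```text
t: 49.75
position: [0.4263, 0.1158, 0.177]
tool_rot: [-0.004, 0.998, 0.067, -0.0]
contact_force: [1.1, -0.8, -2.8]
gripper_width: 0.015
grasp_force: 60.1
```

Emit:
step_arm([
  [0,0,0.4,0,0,0,-1],
  [0,0,0.43,0,0,0,-1],
  [0,0,0.45,0,0,0,-1],
  [0,0,0.44,0,0,0,-1],
  [0,0,0.39,0,0,0,-1],
  [0,0,0.33,0,0,0,-1],
  [0,0,0.24,0,0,0,-1],
  [0,0,0,0,0,0,-1],
  [0,0,0,0,0,0,-1],
])

```text
t: 50.65
position: [0.4263, 0.1158, 0.0699]
tool_rot: [-0.003, 0.998, 0.067, -0.0]
contact_force: [0.4, 0.8, -3.8]
gripper_width: 0.0152
grasp_force: 66.6
```

```bash
python3 - <<'E'
from h import *
plan([]); print(state()[0]["contact_force"].round(1))
E
```

```text
at [0.4263 0.1158 0.0699] head -82.4 j [-0.82  0.59  0.69  2.24 -0.76  0.55 -0.99] w 0.0152 t 50.6
[ 0.4  0.8 -3.8]
```

Emit:
step_arm([
  [0,0,0.04,0,0,0,-1],
  [0,0,0.03,0,0,0,-1],
  [0,0,0,0,0,0,0.5],
  [0,0,0,0,0,0,0.5],
  [0,0,0,0,0,0,0.5],
  [0,0,0,0,0,0,0.5],
  [0,0,-0.6,0,0,0,0.5],
  [0,0,-0.88,0,0,0,0.5],
  [0,0,-0.88,0,0,0,0.5],
  [0,0,-0.9,0,0,0,0.5],
  [0,0,-0.9,0,0,0,0.5],
])

```text
t: 51.75
position: [0.4259, 0.1154, 0.235]
tool_rot: [-0.003, 0.998, 0.067, -0.001]
contact_force: [-0.2, 1.8, -0.3]
gripper_width: 0.0641
grasp_force: 0.0
```

```bash
python3 - <<'E'
from h import *
P,I,w=wpts(); b=np.c_[P,I]; print(bars(b))
c=read_camera("scene"); A=np.c_[pts(c)[0],c["image"][pts(c)[1],pts(c)[2]]]; print(bars(A))
im=np.hstack([cv2.resize(c["image"][120:300,170:430],(416,288)),cv2.resize(w["image"],(384,288))]); cv2.imwrite("pics/s8.png",im[:,:,::-1])
T=clouds(("top",)); hub(T); print(bars(T))
M=H+N*.105; d=T[:,:2]-M; r=d@N; t=d@np.array([-N[1],N[0]]); m=(abs(r)<.047)&(abs(t)<.051); print(np.percentile(T[m,2],[5,50,95,99.5]).round(3))
for l in("jar","bottle"): print(l,[np.round(x["centre"],3).tolist() for x in landmark_of(l,"top")[:1]])
E
```

```text
[(1245, 0.4256, 0.1148, np.float64(0.102), 63, 15, 7.9), (1769, 0.5086, 0.1674, np.float64(0.103), 64, 15, 4.9)]
[(52, 0.4262, 0.111, np.float64(0.103), 53, 12, 10.6), (53, 0.5075, 0.1627, np.float64(0.106), 60, 13, 5.4), (53, 0.6223, 0.1118, np.float64(0.105), 56, 13, 8.1)]
hub 235 [ 0.545 -0.177 61.257 14.729  5.679]
[(94, 0.4079, 0.1113, np.float64(0.105), 26, 15, 8.8), (225, 0.51, 0.1663, np.float64(0.106), 62, 16, 5.0), (220, 0.6265, 0.1143, np.float64(0.106), 62, 16, 6.9)]
[0.033 0.05  0.081 0.089]
jar [[0.345, -0.242, 0.001]]
bottle [[0.346, -0.335, 0.0]]
```

View pics/s8.png

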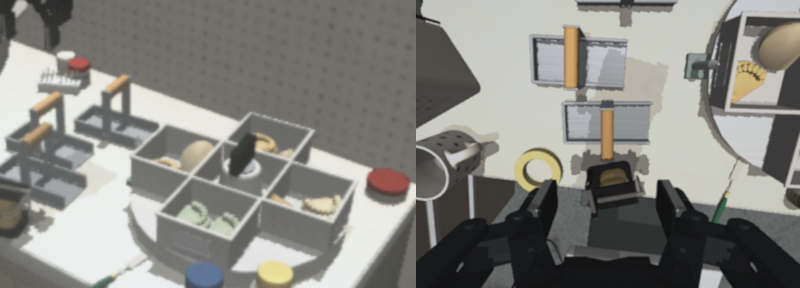

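All three trays stand empty and upright on the bench. The middle one was knocked aside but has not tipped. Each new pan holds its own two models, the green ones are still in pan0, and the carousel is clicked in. I'll hand it in.

```bash
python3 -c "
from h import *
print(workorder.job_done())"
```

```text
the job is handed in; nothing more can be done
None
```

I emptied all three trays into their own carousel pans, stood them upright on the bench and handed the job in at about 52 s of the 208 s allowed; the call returned no verdict, so I can't confirm it passed.

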